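# Recharge the wax melter and put it back on its setting

## Task

Recharge the wax melter. First press the wide off key right down so that the heat key now latched pops up, and remember which heat key it was. With the heat off, lift the pot by its handle from the warming stand, keeping it upright, and set it wholly on the round cork trivet; lay every wax block flat in one layer in the melting well, and press them down with the flat wooden tamper until the well's floor will go no lower. Put the tamper back flat in the middle of its plywood board, and only then press the same heat key again, so that it alone stays down; leave the small round tin and the cup where they are.

Things in the scene. Friction and masses are not known exactly. Their poses are not given: they have to be found in the camera images.
- key_bank: Grey control box, fixed, 92 (x) x 212 (y) x 50 mm high. Origin: centre of its underside; x away from the robot, y left, z up. On top a row of four keys along y, off key at y = +66 mm, three equal heat keys at +12, -32, -76 mm. They interlock: one is latched down at the start; pressing another fully down makes it pop up and latches the pressed one instead.
- key_off (a joint): How far the off key is pressed, in m: 0 up, 0.010 latched down, 0.014 at its hard stop. Every key takes about 3 N on the way down (the first touch can jolt over 10 N, so go by depth or a stop near 20 N) and must be pressed past 12 mm to latch, then let go; a half press only releases the latched one.
- key_off_top (a point): Off key: wide black key, cap 40 mm (front to back) x 52 mm wide, at the left end of the row. The point is the centre of the cap's top face, which stands 22 mm above the top of the box when up, about 12 mm when latched down. z up.
- key_a (a joint): How far this heat key is pressed, in m: 0 up, 0.010 latched down, 0.014 at its stop.
- key_b (a joint): How far this heat key is pressed, in m: 0 up, 0.010 latched down, 0.014 at its stop.
- key_c (a joint): How far this heat key is pressed, in m: 0 up, 0.010 latched down, 0.014 at its stop.
- key_a_top (a point): One of the three equal heat keys (their order along the box varies): square black key, cap 40 mm (front to back) x 34 mm wide. The point is the centre of the cap's top face, which stands 22 mm above the top of the box when up, about 12 mm when latched down. z up.
- key_b_top (a point): One of the three equal heat keys (their order along the box varies): square black key, cap 40 mm (front to back) x 34 mm wide. The point is the centre of the cap's top face, which stands 22 mm above the top of the box when up, about 12 mm when latched down. z up.
- key_c_top (a point): One of the three equal heat keys (their order along the box varies): square black key, cap 40 mm (front to back) x 34 mm wide. The point is the centre of the cap's top face, which stands 22 mm above the top of the box when up, about 12 mm when latched down. z up.
- well: Melting well: fixed open aluminium box, outside 148 (x) x 162 (y) mm, 56 mm high, walls 6 mm, inside 136 x 150 mm. Origin: centre of its underside; z up.
- well_floor (a joint): How far the well's floor plate has been pushed down, in m: near 0 at the start, 0.014 at its bottom stop. The plate cannot tilt, gives way at about 9 N and stays where it is left.
- well_floor_top (a point): Centre of the upper face of the well's floor plate; 24 mm above the table at joint 0, so 32 mm below the rim; 10 mm above the table at the bottom stop. Axes as the well.
- block_1: Pale yellow wax block 60 (x) x 26 (y) x 26 (z) mm, 50 g, loose on the table; 2 to 4 blocks are there in a run. Origin: its centre.
- block_2: Pale yellow wax block 60 (x) x 26 (y) x 26 (z) mm, 50 g, loose on the table; 2 to 4 blocks are there in a run. Origin: its centre.
- block_3: Pale yellow wax block 60 (x) x 26 (y) x 26 (z) mm, 50 g, loose on the table; 2 to 4 blocks are there in a run. Origin: its centre.
- block_4: Pale yellow wax block 60 (x) x 26 (y) x 26 (z) mm, 50 g, loose on the table; 2 to 4 blocks are there in a run. Origin: its centre.
- tamper: Flat wooden tamper, 0.3 kg: square plate 116 x 116 x 12 mm with an upright handle in its middle, 40 (x) x 26 (y) mm, from 12 to 80 mm above the underside. Origin: centre of the plate's underside; z up.
- board: Square plywood board 136 x 136 x 6 mm, fixed, on which the tamper stands at the start. Origin: centre of its underside; z up.
- pot: Round steel pot, 102 mm across the rim, 80 mm across the base, 55 mm high, 0.35 kg, with a stiff bow handle over it; the wooden grip, 16 mm (x) x 60 mm (along y) x 16 mm, has its centre 103 mm above the origin. Origin: centre of the underside; z up.
- stand: Round grey warming stand, 120 mm across, 36 mm high, fixed; the pot stands on it at the start. Origin: centre of its underside.
- trivet: Round cork trivet, 150 mm across, 8 mm thick, fixed flat on the table. Origin: centre of its underside; z up.
- round_tin: Bystander: closed round tin, 55 mm across, 22 mm high, among the blocks. Origin: centre of its underside.
- cup: Bystander: small speckled porcelain cup, 60 mm across, 52 mm high. Origin: centre of its underside.

How it is judged:
On the way, in this order (a step that is already met when the one before it is completed fails the run):
1. the off key is latched down and all heat keys are up (value of joint key_off above 0.008 m and value of joint each of key_a, key_b, key_c below 0.004 m), for 0.2 s.
2. with the off key down, all wax blocks lie in one layer in the well and the tamper on top of them has pressed the floor down at least 11 mm of its 14 mm (all of step 1 and x of block_1 in the frame of well between -0.068 and 0.068 m and y of block_1 in the frame of well between -0.075 and 0.075 m and z of block_1 in the frame of well_floor_top between 0.008 and 0.019 m and x of block_2 in the frame of well between -0.068 and 0.068 m and y of block_2 in the frame of well between -0.075 and 0.075 m and z of block_2 in the frame of well_floor_top between 0.008 and 0.019 m and x of block_3 in the frame of well between -0.068 and 0.068 m and y of block_3 in the frame of well between -0.075 and 0.075 m and z of block_3 in the frame of well_floor_top between 0.008 and 0.019 m and x of block_4 in the frame of well between -0.068 and 0.068 m and y of block_4 in the frame of well between -0.075 and 0.075 m and z of block_4 in the frame of well_floor_top between 0.008 and 0.019 m and value of joint well_floor above 0.011 m and horizontal distance between tamper and well below 0.03 m and z of tamper in the frame of well_floor_top between 0.02 and 0.032 m and angle between tamper's own z axis and vertical below 0.15 rad), for 0.2 s.
3. with the off key still down, the pot stands on the trivet and the tamper lies on its board, both released (all of step 1 and x of block_1 in the frame of well between -0.068 and 0.068 m and y of block_1 in the frame of well between -0.075 and 0.075 m and z of block_1 in the frame of well_floor_top between 0.008 and 0.019 m and x of block_2 in the frame of well between -0.068 and 0.068 m and y of block_2 in the frame of well between -0.075 and 0.075 m and z of block_2 in the frame of well_floor_top between 0.008 and 0.019 m and x of block_3 in the frame of well between -0.068 and 0.068 m and y of block_3 in the frame of well between -0.075 and 0.075 m and z of block_3 in the frame of well_floor_top between 0.008 and 0.019 m and x of block_4 in the frame of well between -0.068 and 0.068 m and y of block_4 in the frame of well between -0.075 and 0.075 m and z of block_4 in the frame of well_floor_top between 0.008 and 0.019 m and value of joint well_floor above 0.011 m and horizontal distance between pot and trivet below 0.033 m and z of pot in the frame of trivet between 0.004 and 0.013 m and angle between each of pot, tamper's own z axis and vertical below 0.1 rad and linear speed of each of pot, tamper below 0.03 m/s and contact force between each of pot, tamper and the fingers below 0.1 N and horizontal distance between tamper and board below 0.035 m and z of tamper in the frame of board between 0.002 and 0.012 m), for 0.2 s.
At the end, for the whole second after the job is handed in: Only the heat key that was down at the start is latched (over 8 mm; others under 4 mm). All wax blocks lie in one layer in the well, floor down 11 mm or more. Pot upright on the trivet (centres within 33 mm), tamper flat on its board (within 35 mm), both at rest and released (value of joint key_b above 0.008 m and value of joint each of key_a, key_c, key_off below 0.004 m and x of block_1 in the frame of well between -0.068 and 0.068 m and y of block_1 in the frame of well between -0.075 and 0.075 m and z of block_1 in the frame of well_floor_top between 0.008 and 0.019 m and x of block_2 in the frame of well between -0.068 and 0.068 m and y of block_2 in the frame of well between -0.075 and 0.075 m and z of block_2 in the frame of well_floor_top between 0.008 and 0.019 m and x of block_3 in the frame of well between -0.068 and 0.068 m and y of block_3 in the frame of well between -0.075 and 0.075 m and z of block_3 in the frame of well_floor_top between 0.008 and 0.019 m and x of block_4 in the frame of well between -0.068 and 0.068 m and y of block_4 in the frame of well between -0.075 and 0.075 m and z of block_4 in the frame of well_floor_top between 0.008 and 0.019 m and value of joint well_floor above 0.011 m and horizontal distance between pot and trivet below 0.033 m and z of pot in the frame of trivet between 0.004 and 0.013 m and angle between each of pot, tamper's own z axis and vertical below 0.1 rad and linear speed of each of pot, tamper below 0.03 m/s and contact force between each of pot, tamper and the fingers below 0.1 N and horizontal distance between tamper and board below 0.035 m and z of tamper in the frame of board between 0.002 and 0.012 m); the robot touches nothing.
It fails at once if the pot is tipped more than 35 degrees (angle between pot's own z axis and vertical above 0.61 rad).
It fails at once if the round tin is moved more than 40 mm (distance of round_tin from where it was at the start of the episode above 0.04 m).
It fails at once if the cup is moved more than 40 mm (distance of cup from where it was at the start of the episode above 0.04 m).
Of block_1, block_2, block_3, block_4 only 2 to 4 are there at a start; the rules pass over those that are not, and their reading is None.
At some moment in a run one of block_1, block_2, block_3, block_4, tamper may be knocked a few centimetres aside while the robot is not near it.
It also fails if it takes over 210 s, if anything falls off the work surface, if the arm or the gripper's body presses on something with over 40 N, if the wrist force passes 120 N, or if a joint passes its speed limit or range.

## Robot

A 7-joint arm with a two-finger parallel gripper is mounted at the origin on a cart in front of the work surface, level with it; the furniture and walls round the work are solid. World frame = base frame: x ahead of the robot, y to its left, z up, the work surface at z = 0. Lengths are in m, angles in rad, forces in N, time in s.
With the tool pointing down it reaches from about 0.4 to 0.85 m from the base axis. Payload 6.9 kg.
Tool frame: the origin (TCP) lies at the very end of the fingers, on their centre line; the grasp point (between the pads) lies 19 mm behind it (ctrl.pinch_z is the distance from the TCP to the grasp point, in m); z points along the fingers, y is the line along which they close (so a half turn about z gives the same grasp; the last joint's range is limited). The gripper opens to 85 mm and grips with 20 to 120 N. Pads are 22 mm wide; open, the fingers measure 114 mm over their backs; the gripper's body (76 mm by 85 mm) begins 54 mm behind the grasp point. The pads swing forward as they close: fully open they stand 13 mm farther back than shut.
Start: joints at [1.446, 0.507, -0.238, 1.5, 0.126, 1.149, -0.155], TCP at [0.143, -0.608, 0.231] pointing down, gripper open.
Joint ranges: [-3.08, 3.08], [-0.24, 2.05], [-1.43, 1.35], [0, 2.5], [-1.52, 4.66], [0.17, 1.96], [-2.89, 2.89]. Speed limits (rad/s): [2.39, 2.39, 3.14, 3.14, 3.14, 3.14, 3.14].

## Interface

Orientations are given as a rotation vector (axis times angle).
In Python, from cell import ctrl, imaging, hand_in gives the robot as it stands.
- The arm moves only by the tool carry_out, never from a script. Its argument "increments" is a list of rows, each an object of numbers: "x", "y", "z": the shift along the tool's x, y, z in units of 40 mm (1.0 is 40 mm); "ax", "ay", "az": the turn, a rotation vector about the tool's x, y, z in units of 6 degrees (1.0 is 6 degrees); "fingers": the finger opening in mm, from 0 to 85.4. In form: [{"x": .., "y": .., "z": .., "ax": .., "ay": .., "az": .., "fingers": ..}, ...]. A call has 1 to 5 rows; each row shifts and turns the commanded pose from where the row before left it, along the tool's axes as they then stand; what a row does not reach is not made up. A row lasts 1/12 s, in which the tool goes at most 41.7 mm and 7.16 degrees, less where a joint would pass 70% of its speed; a pose out of reach is approached as far as the arm can. A call is refused whole if a number of a shift passes 1 or a number of a turn 1, either way. A call with a gripper value outside its range is refused whole. The fingers move at their own pace and stop on an object; "squeeze" is the grip in N (left out, the last holds). Time passes only in rows, so rows that do not move let the fingers close. It gives the time, the measured TCP pose, the force, the opening and the grip force at its end, in the units of the state.
- ctrl.get_obs(): the state, without advancing time (a new reading comes with each control period).
- imaging.capture(name): name is "side" or "top" or "wrist"; returns (picture, depth): 420x560x3 uint8, red, green, blue; 420x560 float32, m along the optical axis (not along the pixel's ray), 0 where there is no reading.
- imaging.calibration(name): a dict with "intrinsics" (3x3 intrinsics, pixels), "distortion" ([k1, k2, p1, p2, k3] as OpenCV has them; the pictures are not rectified), "R" (3x3) and "t" (3): a world point X has camera coordinates R X + t. Camera axes: x right, y down, z forward; pixel columns grow to the right and rows downward; lengths in m; the calibration is good to about 2 mm. A picture is of the moment at which its call begins: read the wrist's pose just before it. calibration takes no time and is no camera call; for the wrist camera it gives the pose at the moment of the call.
- hand_in(): hands the job in; it is judged then, once.
The state is a dict: "time_s": time; "q": joint angles; "joint_velocities": joint speeds; "joint_torque": joint torques, N m; "ee_pos": TCP position; "tool_rot": TCP orientation; "contact_force": force on the tool from outside, world axes, zero at the start; "torque": the same for the moment, N m; "width": finger opening in m; "grip_force": force on a finger pad.
Only numpy, scipy, OpenCV 4.12 (cv2) and the standard library are available. Lean on these libraries where they do the work, as an engineer would, in place of code of your own. Each camera call takes 0.05 s, during which the arm holds its last target. There are 200 camera calls.

## Working session

There is one attempt and no reset: what is moved stays moved. The work goes in short steps, Python scripts to look and compute and a tool call to move; the robot and the scene stay as the last step left them, time stands still between calls to the robot, and variables do not carry over. Pictures are saved under pics/ and viewed, at most 14 in all, crops included, and the job is handed in when it is done.

Besides the shell and the picture viewer there is one more tool, called after "Emit:" in YAML: its name, and indented under it one key for each argument. carry_out: Moves the arm, as the interface text tells. Its arguments: {"type":"object","properties":{"increments":{"type":"array","items":{"type":"object","properties":{"x":{"type":"number"},"y":{"type":"number"},"z":{"type":"number"},"ax":{"type":"number"},"ay":{"type":"number"},"az":{"type":"number"},"fingers":{"type":"number"}}}},"squeeze":{"type":"number"}},"required":["increments"]}

```bash
ls; mkdir -p pics; cat > h.py <<'E'
import numpy as np, cv2
from cell import ctrl, imaging, hand_in
def cap(n,save=None):
    c=imaging.calibration(n); p,d=imaging.capture(n)
    if save: cv2.imwrite('pics/'+save,p[:,:,::-1])
    return p,d,c
def ray(c,uv,z):
    """pixel(s) -> world point on plane z"""
    uv=np.array(uv,float).reshape(-1,1,2)
    n=cv2.undistortPoints(uv,c['intrinsics'],np.array(c['distortion']))[:,0]
    R=np.array(c['R']);t=np.array(c['t'])
    d=np.c_[n,np.ones(len(n))]@R; o=-R.T@t
    s=(z-o[2])/d[:,2]
    return o+d*s[:,None]
def cloud(c,d):
    h,w=d.shape
    u,v=np.meshgrid(np.arange(w),np.arange(h))
    n=cv2.undistortPoints(np.stack([u,v],-1).reshape(-1,1,2).astype(float),c['intrinsics'],np.array(c['distortion']))[:,0]
    P=np.c_[n,np.ones(len(n))]*d.reshape(-1,1)
    return ((P-np.array(c['t']))@np.array(c['R'])).reshape(h,w,3)
E
python3 - <<'E'
from h import *
o=ctrl.get_obs(); print(o, ctrl.pinch_z)
for n in('top','side'):
    p,d,c=cap(n,n+'0.png'); np.savez(f'{n}0.npz',p=p,d=d); R=np.array(c['R']);print(n,-R.T@np.array(c['t']),R[2])
E
```

```text
pics
{'time_s': 0.0, 'q': array([ 1.44547282,  0.50835083, -0.23753467,  1.50115012,  0.12569331,
        1.14888141, -0.15479989]), 'joint_velocities': array([ 1.71820392e-04,  1.79062368e-04, -1.39156729e-04,  8.43253426e-05,
       -1.76668559e-03, -4.35528706e-04, -8.04711261e-04]), 'joint_torque': array([ 1.15269668e-03, -6.20602942e+01, -2.18604818e+00, -2.49650592e+01,
        1.27210407e-02,  1.20845626e-02,  4.39363362e-05]), 'ee_pos': array([ 0.14280338, -0.60794717,  0.23041597]), 'tool_rot': array([-3.1189144e+00, -3.6160612e-01,  3.5734427e-04]), 'contact_force': array([ 0.19124931, -0.49853124,  0.11233544]), 'torque': array([0.0147707 , 0.00148983, 0.02737198]), 'grip_force': 0.0, 'width': 0.08555766458838968} 0.0187
top [0.35087194 0.1418048  1.34563486] [ 0.13287367 -0.00666468 -0.99111057]
side [ 0.1781634  -1.00845869  0.7423061 ] [ 0.25583338  0.83623275 -0.48504027]
```

View pics/top0.png

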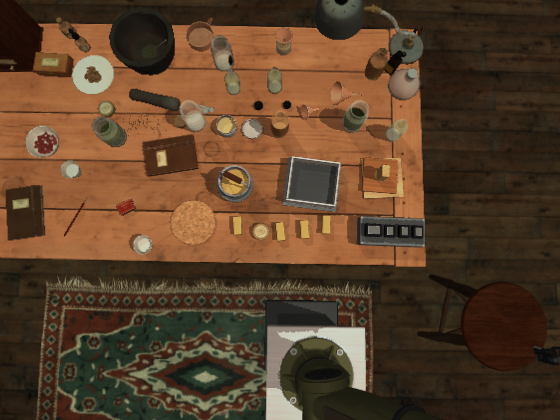

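View pics/side0.png

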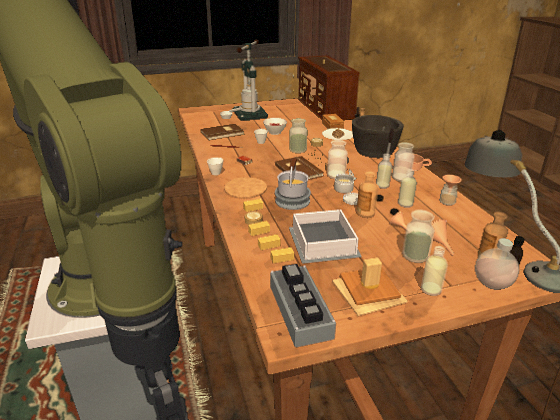

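The top view shows the trivet at (193,222), pot (234,182), well (312,182), tamper on its board (382,175) and key box (391,231). Four blocks sit at (237,225), (280,231), (305,228) and (326,224), with the tin at (260,231). Next I measure.

```bash
python3 - <<'E'
from h import *
z=np.load('top0.npz');p,d=z['p'],z['d'];c=imaging.calibration('top')
C=cloud(c,d)
hsv=cv2.cvtColor(p,cv2.COLOR_RGB2HSV)
cv2.imwrite('pics/top0c.png',cv2.resize(p[140:260,170:430,::-1],None,fx=3,fy=3,interpolation=cv2.INTER_CUBIC))
for n,uv in dict(off=(373,230),k1=(390,230),k2=(403,231),k3=(417,231),floor=(312,182),rim=(290,182),trivet=(193,222),grip=(234,180),tin=(260,231),tampertop=(384,171),board=(398,190),cup=(142,243)).items():
    q=C[uv[1]-2:uv[1]+3,uv[0]-2:uv[0]+3].reshape(-1,3); print(n,np.median(q,0).round(4), q[:,2].round(3).min(),q[:,2].max().round(3))
# height-based segmentation
def seg(lo,hi,box):
    u0,v0,u1,v1=box; m=np.zeros(d.shape,np.uint8); s=C[v0:v1,u0:u1,2]; m[v0:v1,u0:u1]=((s>lo)&(s<hi)&(d[v0:v1,u0:u1]>0))*255
    return m
for n,(lo,hi,box,zz) in dict(blocks=(.018,.032,(225,210,340,245),.026),keys=(.055,.08,(355,215,430,245),.07),box=(.04,.08,(350,210,430,250),.05),well=(.045,.062,(275,150,345,215),.056),board=(.003,.015,(350,145,410,205),.006),tamp=(.012,.03,(350,150,410,205),.018),th=(.07,.1,(360,150,410,205),.086)).items():
    m=seg(lo,hi,box); cs,_=cv2.findContours(m,cv2.RETR_EXTERNAL,cv2.CHAIN_APPROX_NONE)
    for k in cs:
        if cv2.contourArea(k)<15: continue
        P=ray(c,k[:,0],zz)[:,:2]
        r=cv2.minAreaRect((P*1000).astype(np.float32)); print(n,np.round(r[0],1),np.round(r[1],1),round(r[2],1))
E
```

```text
off [ 0.4619 -0.1734  0.0722] 0.069 0.076
k1 [ 0.4636 -0.23    0.0636] 0.057 0.067
k2 [ 0.4605 -0.2697  0.072 ] 0.068 0.076
k3 [ 0.4614 -0.3136  0.073 ] 0.07 1.346
floor [0.6237 0.0173 0.0221] 0.017 0.029
rim [0.6182 0.0902 0.0265] 0.003 0.059
trivet [0.4823 0.4099 0.0083] 0.003 0.016
grip [0.602  0.2655 0.1447] 0.059 1.346
tin [0.456  0.1865 0.0214] 0.017 0.027
tampertop [ 0.6512 -0.208   0.0846] 0.08 0.092
board [ 0.6052 -0.2756  0.008 ] -0.0 0.021
cup [0.4086 0.5676 0.03  ] 0.026 0.035
blocks [454.8 185.5] [53.4 50.9] 46.3
blocks [456.4 121.7] [60.1 25.7] 7.3
blocks [465.   42.3] [59.2 26.2] 1.1
blocks [473.8 262.2] [59.4 26.2] 1.9
blocks [482.6 -28.3] [59.5 23.1] 0.2
keys [ 459.3 -195. ] [ 44.6 106.5] 1.1
keys [ 462.  -292.4] [83.5 47.3] 88.4
box [ 461.5 -239. ] [212.2  92.3] 88.8
well [619.8  17.1] [161.8 149.4] 83.6
board [ 643.4 -228.7] [146.2 155.6] 88.1
tamp [ 652.7 -211.8] [116.8 116.9] 86.6
th [ 650.8 -209.6] [29.1 40.5] 89.0
```

View pics/top0c.png

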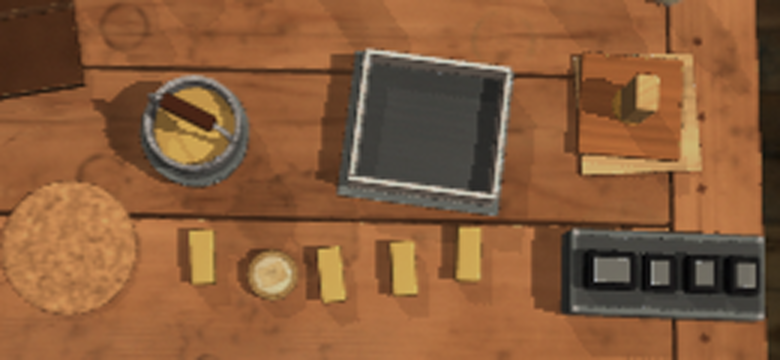

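The view confirms the heat key next to the off key (y≈-0.23) is the latched one (z 0.063 against 0.072). I set off towards the off key, squaring the tool yaw first.

Emit:
carry_out:
  increments:
    - {"az": 1, "fingers": 0}
    - {"az": 1}
    - {"az": 0.2}
    - {"x": 0.5, "y": -0.7}
    - {"x": 0.5, "y": -0.7}

```text
invalid input at $.increments[0]: expected keys x, y, z, ax, ay, az, fingers
```

Emit:
carry_out:
  increments:
    - {"x": 0.5, "y": -0.7}
    - {"x": 0.5, "y": -0.7}
    - {"x": 0.5, "y": -0.7}
    - {"x": 0.5, "y": -0.7}
    - {"x": 0.5, "y": -0.7}

```text
invalid input at $.increments[0]: expected keys x, y, z, ax, ay, az, fingers
```

Emit:
carry_out:
  increments:
    - {"x": 0, "y": 0, "z": 0, "ax": 0, "ay": 0, "az": 1, "fingers": 0}
    - {"x": 0, "y": 0, "z": 0, "ax": 0, "ay": 0, "az": 1, "fingers": 0}
    - {"x": 0, "y": 0, "z": 0, "ax": 0, "ay": 0, "az": 0.2, "fingers": 0}
    - {"x": 0.5, "y": -0.7, "z": 0, "ax": 0, "ay": 0, "az": 0, "fingers": 0}
    - {"x": 0.5, "y": -0.7, "z": 0, "ax": 0, "ay": 0, "az": 0, "fingers": 0}

```text
time_s: 0.52
ee_pos: [0.1816, -0.5526, 0.2303]
tool_rot: [-3.141, 0.002, 0.002]
contact_force: [0.7, 0.1, 0.3]
width: 0.0256
grip_force: 0.0
```

Emit:
carry_out:
  increments:
    - {"x": 0.5, "y": -0.7, "z": 0, "ax": 0, "ay": 0, "az": 0, "fingers": 0}
    - {"x": 0.5, "y": -0.7, "z": 0, "ax": 0, "ay": 0, "az": 0, "fingers": 0}
    - {"x": 0.5, "y": -0.7, "z": 0, "ax": 0, "ay": 0, "az": 0, "fingers": 0}
    - {"x": 0.5, "y": -0.7, "z": 0, "ax": 0, "ay": 0, "az": 0, "fingers": 0}
    - {"x": 0.5, "y": -0.7, "z": 0, "ax": 0, "ay": 0, "az": 0, "fingers": 0}

```text
time_s: 0.93
ee_pos: [0.2834, -0.4108, 0.2312]
tool_rot: [-3.141, -0.005, 0.0]
contact_force: [0.6, 0.0, -0.3]
width: 0.0001
grip_force: 0.0
```

Emit:
carry_out:
  increments:
    - {"x": 0.5, "y": -0.66, "z": 0, "ax": 0, "ay": 0, "az": 0, "fingers": 0}
    - {"x": 0.5, "y": -0.66, "z": 0, "ax": 0, "ay": 0, "az": 0, "fingers": 0}
    - {"x": 0.5, "y": -0.66, "z": 0.3, "ax": 0, "ay": 0, "az": 0, "fingers": 0}
    - {"x": 0.5, "y": -0.66, "z": 0.3, "ax": 0, "ay": 0, "az": 0, "fingers": 0}
    - {"x": 0.5, "y": -0.66, "z": 0.3, "ax": 0, "ay": 0, "az": 0, "fingers": 0}

```text
time_s: 1.35
ee_pos: [0.3835, -0.279, 0.1951]
tool_rot: [3.141, 0.005, 0.001]
contact_force: [1.6, -0.6, -0.4]
width: 0.0002
grip_force: 0.0
```

Emit:
carry_out:
  increments:
    - {"x": 0.5, "y": -0.66, "z": 0.4, "ax": 0, "ay": 0, "az": 0, "fingers": 0}
    - {"x": 0.5, "y": -0.66, "z": 0.4, "ax": 0, "ay": 0, "az": 0, "fingers": 0}
    - {"x": 0.5, "y": -0.66, "z": 0.4, "ax": 0, "ay": 0, "az": 0, "fingers": 0}
    - {"x": 0.5, "y": -0.66, "z": 0.4, "ax": 0, "ay": 0, "az": 0, "fingers": 0}
    - {"x": 0, "y": 0, "z": 0, "ax": 0, "ay": 0, "az": 0, "fingers": 0}

```text
time_s: 1.77
ee_pos: [0.4657, -0.1675, 0.129]
tool_rot: [-3.137, -0.019, 0.0]
contact_force: [0.5, -0.2, 0.4]
width: -0.0002
grip_force: 0.0
```

```bash
python3 - <<'E'
from h import *
o=ctrl.get_obs();print(o['ee_pos'],o['q'].round(2))
p,d,c=cap('wrist','w1.png');R=np.array(c['R']);print(-R.T@np.array(c['t']),R)
C=cloud(c,d)
for v in range(20,420,50): print(v,C[v,40:560:80].round(3).tolist())
E
```

```text
[ 0.46569399 -0.16750572  0.12901305] [ 0.52  0.43 -0.31  1.98  0.18  0.76 -1.45]
[ 0.54094846 -0.16734055  0.27167263] [[ 1.30228244e-02 -9.99904331e-01 -4.66214056e-03]
 [-9.54577621e-01 -1.38202662e-02  2.97641674e-01]
 [-2.97677631e-01  5.74239797e-04 -9.54666276e-01]]
20 [[0.605, 0.009, 0.022], [0.598, -0.061, 0.039], [0.606, -0.107, 0.001], [0.541, -0.167, 0.272], [0.603, -0.227, 0.018], [0.611, -0.294, 0.0], [0.836, -0.937, -0.8]]
70 [[0.569, 0.013, 0.023], [0.566, -0.058, 0.038], [0.569, -0.106, -0.001], [0.569, -0.17, -0.001], [0.571, -0.234, -0.0], [0.573, -0.299, -0.0], [0.684, -0.963, -0.8]]
120 [[0.531, 0.036, 0.0], [0.53, -0.038, 0.004], [0.53, -0.104, 0.0], [0.53, -0.17, 0.001], [0.532, -0.236, 0.001], [0.534, -0.305, -0.001], [0.524, -0.996, -0.801]]
170 [[0.49, 0.032, 0.016], [0.491, -0.041, 0.019], [0.487, -0.102, -0.001], [0.498, -0.17, 0.051], [0.499, -0.226, 0.051], [0.5, -0.284, 0.051], [0.541, -0.167, 0.272]]
220 [[0.449, 0.034, 0.026], [0.44, -0.024, -0.001], [0.442, -0.1, 0.001], [0.469, -0.171, 0.073], [0.466, -0.227, 0.062], [0.47, -0.278, 0.073], [0.164, -1.081, -0.801]]
270 [[0.386, 0.066, 0.001], [0.389, -0.018, 0.0], [0.391, -0.096, 0.0], [0.476, -0.17, 0.153], [0.421, -0.234, 0.051], [0.42, -0.299, 0.05], [0.223, -0.694, -0.311]]
320 [[-0.301, 0.805, -0.785], [-0.281, 0.452, -0.787], [0.475, -0.144, 0.186], [0.469, -0.17, 0.176], [0.477, -0.195, 0.187], [-0.269, -0.844, -0.797], [0.175, -0.629, -0.205]]
370 [[-0.578, 0.88, -0.785], [0.474, -0.127, 0.207], [0.482, -0.15, 0.213], [0.476, -0.169, 0.206], [0.458, -0.196, 0.188], [0.477, -0.211, 0.208], [0.05, -0.669, -0.206]]
```

View pics/w1.png

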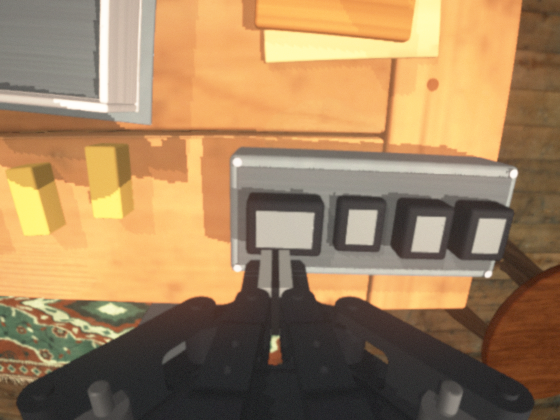

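The wrist picture shows the off key at (285,230) and the heat keys at (358,222), (428,230) and (482,230). The first heat key sits lower at z 0.062. Now I press the off key.

Emit:
carry_out:
  increments:
    - {"x": -0.1, "y": 0.12, "z": 0.5, "ax": 0, "ay": 0, "az": 0, "fingers": 0}
    - {"x": 0, "y": 0, "z": 0.5, "ax": 0, "ay": 0, "az": 0, "fingers": 0}
    - {"x": 0, "y": 0, "z": 0.3, "ax": 0, "ay": 0, "az": 0, "fingers": 0}
    - {"x": 0, "y": 0, "z": 0, "ax": 0, "ay": 0, "az": 0, "fingers": 0}
    - {"x": 0, "y": 0, "z": 0, "ax": 0, "ay": 0, "az": 0, "fingers": 0}

```text
time_s: 2.23
ee_pos: [0.4581, -0.1802, 0.0793]
tool_rot: [-3.142, -0.001, 0.002]
contact_force: [-0.1, -0.6, -0.1]
width: 0.0002
grip_force: 0.0
```

Emit:
carry_out:
  increments:
    - {"x": 0, "y": 0, "z": 0.1, "ax": 0, "ay": 0, "az": 0, "fingers": 0}
    - {"x": 0, "y": 0, "z": 0.1, "ax": 0, "ay": 0, "az": 0, "fingers": 0}
    - {"x": 0, "y": 0, "z": 0.1, "ax": 0, "ay": 0, "az": 0, "fingers": 0}
    - {"x": 0, "y": 0, "z": 0.1, "ax": 0, "ay": 0, "az": 0, "fingers": 0}
    - {"x": 0, "y": 0, "z": 0, "ax": 0, "ay": 0, "az": 0, "fingers": 0}

```text
time_s: 2.65
ee_pos: [0.4589, -0.1797, 0.0633]
tool_rot: [3.141, 0.001, 0.001]
contact_force: [-0.1, -0.3, 1.0]
width: 0.0001
grip_force: 0.0
```

Emit:
carry_out:
  increments:
    - {"x": 0, "y": 0, "z": 0.06, "ax": 0, "ay": 0, "az": 0, "fingers": 0}
    - {"x": 0, "y": 0, "z": 0.05, "ax": 0, "ay": 0, "az": 0, "fingers": 0}
    - {"x": 0, "y": 0, "z": 0, "ax": 0, "ay": 0, "az": 0, "fingers": 0}

```text
time_s: 2.9
ee_pos: [0.4589, -0.1797, 0.0588]
tool_rot: [3.141, 0.001, 0.0]
contact_force: [-0.3, -0.7, 2.9]
width: -0.0
grip_force: 1.1
```

Emit:
carry_out:
  increments:
    - {"x": 0, "y": 0, "z": 0.04, "ax": 0, "ay": 0, "az": 0, "fingers": 0}
    - {"x": 0, "y": 0, "z": 0, "ax": 0, "ay": 0, "az": 0, "fingers": 0}

```text
time_s: 3.07
ee_pos: [0.4589, -0.1797, 0.058]
tool_rot: [3.141, 0.0, 0.001]
contact_force: [-2.3, -0.1, 9.8]
width: 0.0
grip_force: 4.8
```

Emit:
carry_out:
  increments:
    - {"x": 0, "y": 0, "z": -0.5, "ax": 0, "ay": 0, "az": 0, "fingers": 0}
    - {"x": 0, "y": 0, "z": -0.9, "ax": 0, "ay": 0, "az": 0, "fingers": 40}
    - {"x": 0, "y": 0, "z": -0.9, "ax": 0, "ay": 0, "az": 0, "fingers": 40}
    - {"x": 0, "y": 0, "z": -0.9, "ax": 0, "ay": 0, "az": 0, "fingers": 40}
    - {"x": 0, "y": 0, "z": 0, "ax": 0, "ay": 0, "az": 0, "fingers": 40}

```text
time_s: 3.48
ee_pos: [0.462, -0.18, 0.1914]
tool_rot: [3.138, 0.001, 0.015]
contact_force: [0.9, -0.0, -0.1]
width: 0.0396
grip_force: 0.0
```

```bash
python3 - <<'E'
from h import *
p,d,c=cap('wrist'); C=cloud(c,d); 
bc=np.array([.4615,-.239])
for n,y in zip(('off','1','2','3'),(.066,.012,-.032,-.076)):
    m=(abs(C[...,0]-bc[0]-.008)<.008)&(abs(C[...,1]-bc[1]-y)<.01)&(C[...,2]>.04)&(C[...,2]<.09); print(n,m.sum(),np.median(C[m][:,2]).round(4))
print(ctrl.get_obs()['ee_pos'])
# pot grip from top image
p,d,c=cap('top'); C=cloud(c,d)
hsv=cv2.cvtColor(p,cv2.COLOR_RGB2HSV)
sub=hsv[160:200,212:256]; 
m=np.zeros(d.shape,np.uint8); m[160:200,212:256]=((sub[...,2]<95)&(sub[...,1]>100)&(sub[...,0]<20))*255
m=cv2.morphologyEx(m,cv2.MORPH_OPEN,np.ones((2,2)))
for k in cv2.findContours(m,cv2.RETR_EXTERNAL,cv2.CHAIN_APPROX_NONE)[0]:
    if cv2.contourArea(k)>20: r=cv2.minAreaRect((ray(c,k[:,0],.147)[:,:2]*1000).astype(np.float32)); print('grip',np.round(r[0],1),np.round(r[1],1),round(r[2],1))
E
```

```text
off 413 0.0629
1 430 0.0726
2 420 0.0725
3 406 0.0726
[ 0.46082993 -0.1799337   0.18864709]
grip [555.4 208.9] [33.6 24. ] 1.5
grip [606.2 267.2] [57.3 17.8] 66.1
```

The off key is latched and all the heat keys are up. I go to the pot, with its grip at (0.606, 0.267) and its long axis at 66°.

Emit:
carry_out:
  increments:
    - {"x": 0.28, "y": -0.86, "z": -0.2, "ax": 0, "ay": 0, "az": 0, "fingers": 60}
    - {"x": 0.28, "y": -0.86, "z": -0.2, "ax": 0, "ay": 0, "az": 0, "fingers": 60}
    - {"x": 0.28, "y": -0.86, "z": -0.2, "ax": 0, "ay": 0, "az": 0, "fingers": 60}
    - {"x": 0.28, "y": -0.86, "z": -0.2, "ax": 0, "ay": 0, "az": 0, "fingers": 60}
    - {"x": 0.28, "y": -0.86, "z": 0, "ax": 0, "ay": 0, "az": 0, "fingers": 60}

```text
time_s: 4.0
ee_pos: [0.5149, -0.0058, 0.2171]
tool_rot: [-3.142, -0.0, 0.001]
contact_force: [0.8, -0.6, 0.3]
width: 0.0601
grip_force: 0.0
```

Emit:
carry_out:
  increments:
    - {"x": 0.28, "y": -0.86, "z": 0, "ax": 0, "ay": 0, "az": 0, "fingers": 60}
    - {"x": 0.28, "y": -0.86, "z": 0, "ax": 0, "ay": 0, "az": 0, "fingers": 60}
    - {"x": 0.28, "y": -0.86, "z": 0, "ax": 0, "ay": 0, "az": 0, "fingers": 60}
    - {"x": 0.28, "y": -0.86, "z": 0, "ax": 0, "ay": 0, "az": 0, "fingers": 60}
    - {"x": 0, "y": 0, "z": 0, "ax": 0, "ay": 0, "az": 0, "fingers": 60}

```text
time_s: 4.42
ee_pos: [0.5592, 0.1392, 0.2155]
tool_rot: [-3.136, -0.016, 0.003]
contact_force: [0.2, 0.9, 1.1]
width: 0.0601
grip_force: 0.0
```

Emit:
carry_out:
  increments:
    - {"x": 0, "y": 0, "z": 0, "ax": 0, "ay": 0, "az": -1, "fingers": 60}
    - {"x": 0, "y": 0, "z": 0, "ax": 0, "ay": 0, "az": -1, "fingers": 60}
    - {"x": 0, "y": 0, "z": 0, "ax": 0, "ay": 0, "az": -1, "fingers": 60}
    - {"x": 0, "y": 0, "z": 0, "ax": 0, "ay": 0, "az": -1, "fingers": 60}
    - {"x": 0, "y": 0, "z": 0, "ax": 0, "ay": 0, "az": -1, "fingers": 60}

```text
time_s: 4.83
ee_pos: [0.5586, 0.1298, 0.2154]
tool_rot: [-3.032, -0.822, 0.005]
contact_force: [0.1, 1.1, -0.7]
width: 0.0602
grip_force: 0.0
```

Emit:
carry_out:
  increments:
    - {"x": 0, "y": 0, "z": 0, "ax": 0, "ay": 0, "az": -1, "fingers": 60}
    - {"x": 0, "y": 0, "z": 0, "ax": 0, "ay": 0, "az": -1, "fingers": 60}
    - {"x": 0, "y": 0, "z": 0, "ax": 0, "ay": 0, "az": -1, "fingers": 60}
    - {"x": 0, "y": 0, "z": 0, "ax": 0, "ay": 0, "az": -1, "fingers": 60}
    - {"x": 0, "y": 0, "z": 0, "ax": 0, "ay": 0, "az": -1, "fingers": 60}

```text
time_s: 5.25
ee_pos: [0.5586, 0.1297, 0.2154]
tool_rot: [-2.715, -1.578, 0.004]
contact_force: [-0.5, -0.0, 0.9]
width: 0.06
grip_force: 0.0
```

Emit:
carry_out:
  increments:
    - {"x": 0, "y": 0, "z": 0, "ax": 0, "ay": 0, "az": -1, "fingers": 60}
    - {"x": 0, "y": 0, "z": 0, "ax": 0, "ay": 0, "az": 0, "fingers": 60}
    - {"x": 0, "y": 0, "z": 0, "ax": 0, "ay": 0, "az": 0, "fingers": 60}

```text
time_s: 5.5
ee_pos: [0.5589, 0.1297, 0.2159]
tool_rot: [-2.636, -1.707, 0.003]
contact_force: [0.4, 0.6, 0.2]
width: 0.0599
grip_force: 0.0
```

```bash
cat >> h.py <<'E'
from scipy.spatial.transform import Rotation as Ro
def tool():
    o=ctrl.get_obs();Rm=Ro.from_rotvec(o['tool_rot']).as_matrix()
    th=np.degrees(np.arctan2(Rm[1,0],Rm[0,0])); return np.array(o['ee_pos']),Rm,th
def to(target,th=None):
    """steps to target in current tool frame (units of 40 mm, 6 deg)"""
    e,Rm,t0=tool(); print('ee',e.round(4),'yaw',t0.round(1),'tilt',Ro.from_matrix(np.diag([1,-1,-1])@Rm).as_rotvec().round(3),'shift units',(Rm.T@(np.array(target)-e)/.04).round(2),'az',None if th is None else round((t0-th)/6,2))
E
python3 - <<'E'
from h import *
to((.606,.267,.12),66)
p,d,c=cap('wrist','w2.png'); print(ctrl.get_obs()['q'].round(2))
C=cloud(c,d); m=((C[...,2]>.135)&(C[...,2]<.16)&(abs(C[...,0]-.606)<.06)&(abs(C[...,1]-.267)<.06)).astype(np.uint8)
for k in cv2.findContours(m,cv2.RETR_EXTERNAL,cv2.CHAIN_APPROX_NONE)[0]:
    if cv2.contourArea(k)>100: r=cv2.minAreaRect((ray(c,k[:,0],.147)[:,:2]*1000).astype(np.float32)); print('grip',np.round(r[0],1),np.round(r[1],1),round(r[2],1))
E
```

```text
ee [0.5589 0.1297 0.2159] yaw 65.8 tilt [ 1.000e-03 -2.000e-03 -1.149e+00] shift units [ 3.62 -0.32  2.39] az -0.03
[ 0.17  0.5  -0.69  1.66  0.35  1.11 -1.04]
grip [596.9 246.9] [30.  16.1] 64.7
```

View pics/w2.png

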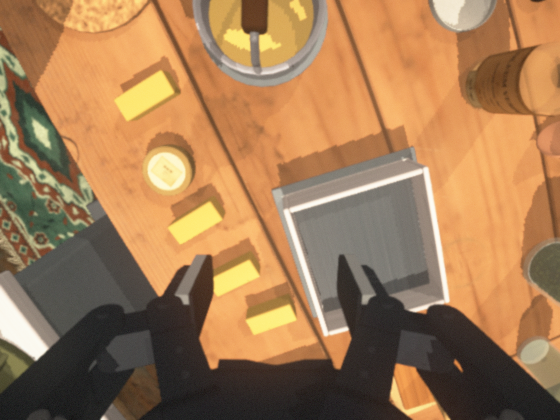

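The wrist picture shows the pot handle at (254,20), in line with the tool, with the well empty and four blocks in view. I move above the grip, lower and close.

Emit:
carry_out:
  increments:
    - {"x": 0.9, "y": -0.08, "z": 0, "ax": 0, "ay": 0, "az": 0, "fingers": 60}
    - {"x": 0.9, "y": -0.08, "z": 0, "ax": 0, "ay": 0, "az": 0, "fingers": 60}
    - {"x": 0.9, "y": -0.08, "z": 0, "ax": 0, "ay": 0, "az": 0, "fingers": 60}
    - {"x": 0.9, "y": -0.08, "z": 0, "ax": 0, "ay": 0, "az": 0, "fingers": 60}
    - {"x": 0, "y": 0, "z": 0, "ax": 0, "ay": 0, "az": 0, "fingers": 60}

```text
time_s: 5.97
ee_pos: [0.6052, 0.2756, 0.2165]
tool_rot: [-2.626, -1.715, -0.003]
contact_force: [-1.3, 1.7, -0.5]
width: 0.0601
grip_force: 0.0
```

Emit:
carry_out:
  increments:
    - {"x": 0, "y": 0, "z": 0.8, "ax": 0, "ay": 0, "az": 0, "fingers": 60}
    - {"x": 0, "y": 0, "z": 0.8, "ax": 0, "ay": 0, "az": 0, "fingers": 60}
    - {"x": 0, "y": 0, "z": 0.7, "ax": 0, "ay": 0, "az": 0, "fingers": 60}
    - {"x": 0, "y": 0, "z": 0, "ax": 0, "ay": 0, "az": 0, "fingers": 60}
    - {"x": 0, "y": 0, "z": 0, "ax": 0, "ay": 0, "az": 0, "fingers": 60}

```text
time_s: 6.38
ee_pos: [0.6054, 0.2665, 0.1241]
tool_rot: [-2.635, -1.71, 0.005]
contact_force: [0.0, -0.2, 0.8]
width: 0.0599
grip_force: 0.0
```

Emit:
carry_out:
  increments:
    - {"x": 0, "y": 0, "z": 0, "ax": 0, "ay": 0, "az": 0, "fingers": 8}
    - {"x": 0, "y": 0, "z": 0, "ax": 0, "ay": 0, "az": 0, "fingers": 8}
    - {"x": 0, "y": 0, "z": 0, "ax": 0, "ay": 0, "az": 0, "fingers": 8}
    - {"x": 0, "y": 0, "z": 0, "ax": 0, "ay": 0, "az": 0, "fingers": 8}
    - {"x": 0, "y": 0, "z": 0, "ax": 0, "ay": 0, "az": 0, "fingers": 8}
  squeeze: 70

```text
time_s: 6.8
ee_pos: [0.6072, 0.2675, 0.1274]
tool_rot: [2.635, 1.711, 0.005]
contact_force: [-0.4, 0.5, 7.4]
width: 0.0146
grip_force: 70.6
```

```bash
python3 - <<'E'
from h import *
to((.606,.267,.12),66)
p,d,c=cap('top')
C=cloud(c,d); hsv=cv2.cvtColor(p,cv2.COLOR_RGB2HSV)
m=np.zeros(d.shape,np.uint8); s=(slice(195,250),slice(165,222)); m[s]=((hsv[s][...,1]>60)*(np.abs(C[s][...,2]-.008)<.02)).astype(np.uint8)
# trivet colour vs table: print samples
print(hsv[222,180:225:4].tolist(), hsv[205,165:222:6].tolist())
E
```

```text
ee [0.6072 0.2675 0.1274] yaw 66.0 tilt [-0.     0.004 -1.152] shift units [-0.02 -0.02  0.18] az -0.0
[[13, 151, 132], [13, 152, 134], [13, 153, 132], [13, 152, 129], [13, 154, 137], [14, 146, 216], [14, 146, 219], [14, 148, 201], [14, 150, 197], [13, 155, 173], [13, 155, 191], [13, 154, 192]] [[12, 161, 98], [12, 163, 102], [12, 165, 99], [13, 153, 130], [14, 152, 173], [14, 149, 193], [14, 151, 189], [13, 152, 179], [12, 160, 169], [12, 161, 163]]
```

Emit:
carry_out:
  increments:
    - {"x": 0, "y": 0, "z": -0.3, "ax": 0, "ay": 0, "az": 0, "fingers": 8}
    - {"x": 0, "y": 0, "z": -0.4, "ax": 0, "ay": 0, "az": 0, "fingers": 8}
    - {"x": 0, "y": 0, "z": -0.4, "ax": 0, "ay": 0, "az": 0, "fingers": 8}
    - {"x": 0.1, "y": -0.3, "z": 0, "ax": 0, "ay": 0, "az": 0, "fingers": 8}
    - {"x": 0.24, "y": -0.5, "z": 0, "ax": 0, "ay": 0, "az": 0, "fingers": 8}

```text
time_s: 7.27
ee_pos: [0.5841, 0.2899, 0.1698]
tool_rot: [2.637, 1.703, 0.001]
contact_force: [-0.5, -0.1, -4.7]
width: 0.0142
grip_force: 69.0
```

Emit:
carry_out:
  increments:
    - {"x": 0.25, "y": -0.54, "z": 0, "ax": 0, "ay": 0, "az": 0, "fingers": 8}
    - {"x": 0.25, "y": -0.54, "z": 0, "ax": 0, "ay": 0, "az": 0, "fingers": 8}
    - {"x": 0.25, "y": -0.54, "z": 0, "ax": 0, "ay": 0, "az": 0, "fingers": 8}
    - {"x": 0.25, "y": -0.54, "z": 0, "ax": 0, "ay": 0, "az": 0, "fingers": 8}
    - {"x": 0.25, "y": -0.54, "z": 0, "ax": 0, "ay": 0, "az": 0, "fingers": 8}

```text
time_s: 7.68
ee_pos: [0.502, 0.3828, 0.1688]
tool_rot: [-2.634, -1.712, 0.002]
contact_force: [-0.1, 0.5, -4.8]
width: 0.0143
grip_force: 69.0
```

Emit:
carry_out:
  increments:
    - {"x": 0.24, "y": -0.5, "z": 0, "ax": 0, "ay": 0, "az": 0, "fingers": 8}
    - {"x": 0.1, "y": -0.3, "z": 0, "ax": 0, "ay": 0, "az": 0, "fingers": 8}
    - {"x": 0, "y": 0, "z": 0, "ax": 0, "ay": 0, "az": 0, "fingers": 8}
    - {"x": 0, "y": 0, "z": 0, "ax": 0, "ay": 0, "az": 0, "fingers": 8}

```text
time_s: 8.02
ee_pos: [0.4796, 0.4075, 0.169]
tool_rot: [2.632, 1.714, -0.001]
contact_force: [1.3, -0.6, -4.7]
width: 0.0143
grip_force: 69.0
```

```bash
python3 - <<'E'
from h import *
to((.480,.409,.10),66); o=ctrl.get_obs();print(o['width'],o['contact_force'],o['q'].round(2))
p,d,c=cap('side','s3.png')
E
```

```text
ee [0.4796 0.4075 0.169 ] yaw 66.1 tilt [-1.000e-03 -1.000e-03 -1.154e+00] shift units [ 0.04 -0.    1.73] az 0.02
0.014302795428713277 [ 1.29800017 -0.58481589 -4.65762787] [-0.36  0.62 -0.65  1.57  0.41  1.09 -1.53]
```

View pics/s3.png

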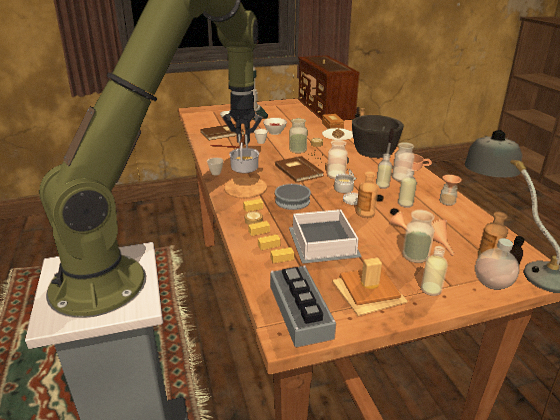

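The pot hangs upright at (245,160) above the trivet. Now I lower it.

Emit:
carry_out:
  increments:
    - {"x": 0, "y": 0, "z": 0.5, "ax": 0, "ay": 0, "az": 0, "fingers": 8}
    - {"x": 0, "y": 0, "z": 0.5, "ax": 0, "ay": 0, "az": 0, "fingers": 8}
    - {"x": 0, "y": 0, "z": 0.4, "ax": 0, "ay": 0, "az": 0, "fingers": 8}
    - {"x": 0, "y": 0, "z": 0.2, "ax": 0, "ay": 0, "az": 0, "fingers": 8}
    - {"x": 0, "y": 0, "z": 0.05, "ax": 0, "ay": 0, "az": 0, "fingers": 8}

```text
time_s: 8.48
ee_pos: [0.481, 0.4052, 0.1014]
tool_rot: [2.635, 1.708, -0.005]
contact_force: [0.5, -0.5, -3.9]
width: 0.0145
grip_force: 69.0
```

Emit:
carry_out:
  increments:
    - {"x": 0, "y": 0, "z": 0.05, "ax": 0, "ay": 0, "az": 0, "fingers": 8}
    - {"x": 0, "y": 0, "z": 0.05, "ax": 0, "ay": 0, "az": 0, "fingers": 8}
    - {"x": 0, "y": 0, "z": 0, "ax": 0, "ay": 0, "az": 0, "fingers": 8}

```text
time_s: 8.73
ee_pos: [0.4809, 0.4075, 0.0999]
tool_rot: [-2.635, -1.711, -0.002]
contact_force: [0.0, -0.5, -4.7]
width: 0.0144
grip_force: 69.0
```

Emit:
carry_out:
  increments:
    - {"x": 0, "y": 0, "z": 0.05, "ax": 0, "ay": 0, "az": 0, "fingers": 8}
    - {"x": 0, "y": 0, "z": 0.05, "ax": 0, "ay": 0, "az": 0, "fingers": 8}
    - {"x": 0, "y": 0, "z": 0, "ax": 0, "ay": 0, "az": 0, "fingers": 8}

```text
time_s: 8.98
ee_pos: [0.481, 0.4078, 0.0993]
tool_rot: [2.634, 1.71, 0.006]
contact_force: [-5.4, -8.0, 20.2]
width: 0.0143
grip_force: 72.4
```

Emit:
carry_out:
  increments:
    - {"x": 0, "y": 0, "z": 0.04, "ax": 0, "ay": 0, "az": 0, "fingers": 8}
    - {"x": 0, "y": 0, "z": 0, "ax": 0, "ay": 0, "az": 0, "fingers": 8}

```text
time_s: 9.15
ee_pos: [0.4811, 0.4078, 0.0993]
tool_rot: [2.633, 1.71, 0.007]
contact_force: [-8.1, -10.5, 32.3]
width: 0.014
grip_force: 74.0
```

Emit:
carry_out:
  increments:
    - {"x": 0, "y": 0, "z": -0.08, "ax": 0, "ay": 0, "az": 0, "fingers": 8}
    - {"x": 0, "y": 0, "z": 0, "ax": 0, "ay": 0, "az": 0, "fingers": 50}
    - {"x": 0, "y": 0, "z": 0, "ax": 0, "ay": 0, "az": 0, "fingers": 50}
    - {"x": 0, "y": 0, "z": 0, "ax": 0, "ay": 0, "az": 0, "fingers": 50}
    - {"x": 0, "y": 0, "z": -0.3, "ax": 0, "ay": 0, "az": 0, "fingers": 50}

```text
time_s: 9.57
ee_pos: [0.4798, 0.4064, 0.107]
tool_rot: [2.634, 1.711, -0.006]
contact_force: [0.1, -0.4, -1.0]
width: 0.0502
grip_force: 0.0
```

Emit:
carry_out:
  increments:
    - {"x": 0, "y": 0, "z": -0.9, "ax": 0, "ay": 0, "az": 0, "fingers": 50}
    - {"x": 0, "y": 0, "z": -0.9, "ax": 0, "ay": 0, "az": 0, "fingers": 50}
    - {"x": 0, "y": 0, "z": -0.9, "ax": 0, "ay": 0, "az": 0, "fingers": 50}
    - {"x": -0.85, "y": 0.33, "z": 0, "ax": 0, "ay": 0, "az": 0, "fingers": 50}
    - {"x": -0.85, "y": 0.33, "z": 0, "ax": 0, "ay": 0, "az": 0, "fingers": 50}

```text
time_s: 9.98
ee_pos: [0.4768, 0.3374, 0.22]
tool_rot: [-2.629, -1.716, -0.009]
contact_force: [1.1, -1.6, -0.7]
width: 0.05
grip_force: 0.0
```

Emit:
carry_out:
  increments:
    - {"x": -0.85, "y": 0.33, "z": 0, "ax": 0, "ay": 0, "az": 0, "fingers": 50}
    - {"x": -0.85, "y": 0.33, "z": 0, "ax": 0, "ay": 0, "az": 0, "fingers": 50}
    - {"x": 0, "y": 0, "z": 0, "ax": 0, "ay": 0, "az": 1, "fingers": 40}
    - {"x": 0, "y": 0, "z": 0, "ax": 0, "ay": 0, "az": 1, "fingers": 40}
    - {"x": 0, "y": 0, "z": 0, "ax": 0, "ay": 0, "az": 1, "fingers": 40}

```text
time_s: 10.4
ee_pos: [0.4739, 0.2607, 0.2177]
tool_rot: [-2.874, -1.268, -0.001]
contact_force: [-0.6, 0.1, 0.3]
width: 0.0399
grip_force: 0.0
```

Emit:
carry_out:
  increments:
    - {"x": 0, "y": 0, "z": 0, "ax": 0, "ay": 0, "az": 1, "fingers": 40}
    - {"x": 0, "y": 0, "z": 0, "ax": 0, "ay": 0, "az": 1, "fingers": 40}
    - {"x": 0, "y": 0, "z": 0, "ax": 0, "ay": 0, "az": 1, "fingers": 40}
    - {"x": 0, "y": 0, "z": 0, "ax": 0, "ay": 0, "az": 1, "fingers": 40}
    - {"x": 0, "y": 0, "z": 0, "ax": 0, "ay": 0, "az": 1, "fingers": 40}

```text
time_s: 10.82
ee_pos: [0.4734, 0.262, 0.2176]
tool_rot: [-3.103, -0.485, -0.001]
contact_force: [0.2, -0.1, -0.1]
width: 0.04
grip_force: 0.0
```

Emit:
carry_out:
  increments:
    - {"x": 0, "y": 0, "z": 0, "ax": 0, "ay": 0, "az": 1, "fingers": 40}
    - {"x": 0, "y": 0, "z": 0, "ax": 0, "ay": 0, "az": 1, "fingers": 40}
    - {"x": 0, "y": 0, "z": 0, "ax": 0, "ay": 0, "az": 1, "fingers": 40}
    - {"x": 0, "y": 0, "z": 0, "ax": 0, "ay": 0, "az": 0, "fingers": 40}
    - {"x": 0, "y": 0, "z": 0, "ax": 0, "ay": 0, "az": 0, "fingers": 40}

```text
time_s: 11.23
ee_pos: [0.4734, 0.2621, 0.2174]
tool_rot: [-3.141, -0.007, -0.001]
contact_force: [0.3, 1.1, 0.3]
width: 0.0397
grip_force: 0.0
```

```bash
cat >> h.py <<'E'
def rects(c,d,p,lo,hi,zz,box,amin=100,yellow=False):
    """minAreaRects (mm) of cloud part between heights lo..hi in world box x0,x1,y0,y1"""
    C=cloud(c,d); m=((C[...,2]>lo)&(C[...,2]<hi)&(C[...,0]>box[0])&(C[...,0]<box[1])&(C[...,1]>box[2])&(C[...,1]<box[3])&(d>0))
    if yellow:
        h=cv2.cvtColor(p,cv2.COLOR_RGB2HSV); m&=(h[...,0]>18)&(h[...,0]<35)&(h[...,1]>90)
    out=[]
    for k in cv2.findContours(m.astype(np.uint8),cv2.RETR_EXTERNAL,cv2.CHAIN_APPROX_NONE)[0]:
        if cv2.contourArea(k)>amin:
            (x,y),(w,h),a=cv2.minAreaRect((ray(c,k[:,0],zz)[:,:2]*1000).astype(np.float32))
            if w<h: w,h,a=h,w,a-90
            out.append((x,y,w,h,a)); print('rect c',round(x,1),round(y,1),'size',round(w,1),round(h,1),'long axis deg',round(a,1))
    return out
E
python3 - <<'E'
from h import *
to((.474,.262,.003),0); print(ctrl.get_obs()['q'].round(2))
p,d,c=cap('wrist','w4.png'); rects(c,d,p,.018,.032,.026,(.3,.56,-.1,.35))
p,d,c=cap('top'); print('top')
rects(c,d,p,.018,.032,.026,(.4,.54,-.1,.35),30)
print('well');rects(c,d,p,.045,.065,.056,(.5,.75,-.1,.13),100)
print('tamp');rects(c,d,p,.012,.03,.018,(.55,.78,-.32,-.1),100)
E
```

```text
ee [0.4734 0.2621 0.2174] yaw 0.2 tilt [ 0.     0.    -0.004] shift units [0.01 0.   5.36] az 0.04
[-0.27  0.4  -0.4   1.74  0.18  1.03 -2.31]
rect c 456.9 188.2 size 54.2 53.4 long axis deg 47.2
rect c 457.0 124.8 size 60.8 27.3 long axis deg 6.8
rect c 465.1 46.5 size 60.6 30.6 long axis deg 3.3
rect c 474.0 264.6 size 60.7 25.8 long axis deg 3.9
rect c 481.8 -24.3 size 60.4 32.4 long axis deg -1.2
rect c 558.4 9.0 size 108.2 11.4 long axis deg 84.5
top
rect c 457.8 121.4 size 57.4 25.2 long axis deg 8.2
rect c 465.2 42.5 size 60.0 25.8 long axis deg 6.2
rect c 482.6 -28.3 size 59.5 23.1 long axis deg 0.2
well
rect c 619.9 17.1 size 161.8 149.1 long axis deg 83.4
tamp
rect c 652.7 -210.5 size 119.5 117.0 long axis deg 86.6
```

View pics/w4.png

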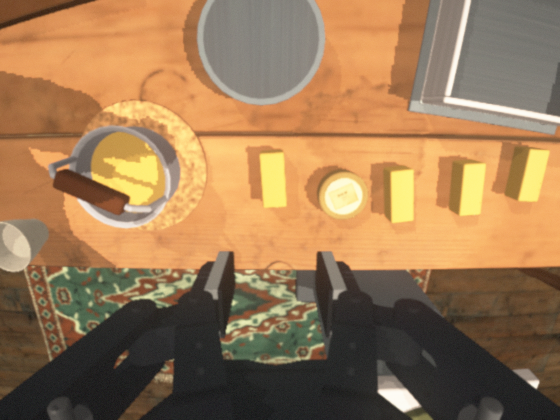

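The picture shows block 1 at (272,180), the tin at (342,194), and the pot standing on the trivet at (127,175). I grasp block 1.

Emit:
carry_out:
  increments:
    - {"x": 0, "y": -0.03, "z": 0.9, "ax": 0, "ay": 0, "az": -0.5, "fingers": 40}
    - {"x": 0, "y": 0, "z": 0.95, "ax": 0, "ay": 0, "az": 0, "fingers": 40}
    - {"x": 0, "y": 0, "z": 0.95, "ax": 0, "ay": 0, "az": 0, "fingers": 40}
    - {"x": 0, "y": 0, "z": 0.95, "ax": 0, "ay": 0, "az": 0, "fingers": 40}
    - {"x": 0, "y": 0, "z": 0.9, "ax": 0, "ay": 0, "az": 0, "fingers": 40}

```text
time_s: 11.75
ee_pos: [0.4734, 0.2627, 0.0294]
tool_rot: [-3.14, -0.086, 0.0]
contact_force: [1.1, -1.2, 0.4]
width: 0.04
grip_force: 0.0
```

Emit:
carry_out:
  increments:
    - {"x": 0, "y": 0, "z": 0.5, "ax": 0, "ay": 0, "az": 0, "fingers": 40}
    - {"x": 0, "y": 0, "z": 0.15, "ax": 0, "ay": 0, "az": 0, "fingers": 40}
    - {"x": 0, "y": 0, "z": 0, "ax": 0, "ay": 0, "az": 0, "fingers": 40}
    - {"x": 0, "y": 0, "z": 0, "ax": 0, "ay": 0, "az": 0, "fingers": 40}

```text
time_s: 12.08
ee_pos: [0.4739, 0.2634, 0.0057]
tool_rot: [-3.14, -0.084, -0.001]
contact_force: [-0.7, 0.6, -0.0]
width: 0.0397
grip_force: 0.0
```

Emit:
carry_out:
  increments:
    - {"x": 0, "y": 0, "z": 0, "ax": 0, "ay": 0, "az": 0, "fingers": 18}
    - {"x": 0, "y": 0, "z": 0, "ax": 0, "ay": 0, "az": 0, "fingers": 18}
    - {"x": 0, "y": 0, "z": 0, "ax": 0, "ay": 0, "az": 0, "fingers": 18}
    - {"x": 0, "y": 0, "z": 0, "ax": 0, "ay": 0, "az": 0, "fingers": 18}
  squeeze: 30

```text
time_s: 12.42
ee_pos: [0.4746, 0.2635, 0.0067]
tool_rot: [-3.139, -0.083, -0.005]
contact_force: [-1.0, 0.6, 8.7]
width: 0.0251
grip_force: 31.2
```

Emit:
carry_out:
  increments:
    - {"x": 0, "y": 0, "z": -0.5, "ax": 0, "ay": 0, "az": 0, "fingers": 18}
    - {"x": 0, "y": 0, "z": -0.9, "ax": 0, "ay": 0, "az": 0, "fingers": 18}
    - {"x": 0, "y": 0, "z": -0.9, "ax": 0, "ay": 0, "az": 0, "fingers": 18}
    - {"x": 0, "y": 0, "z": -0.6, "ax": 0, "ay": 0, "az": 0, "fingers": 18}
    - {"x": 0.38, "y": 0.77, "z": 0, "ax": 0, "ay": 0, "az": 0, "fingers": 18}

```text
time_s: 12.83
ee_pos: [0.4897, 0.2414, 0.1275]
tool_rot: [-3.131, -0.098, -0.012]
contact_force: [1.2, 1.9, -0.3]
width: 0.0256
grip_force: 30.1
```

Emit:
carry_out:
  increments:
    - {"x": 0.38, "y": 0.77, "z": 0, "ax": 0, "ay": 0, "az": 0, "fingers": 18}
    - {"x": 0.38, "y": 0.77, "z": 0, "ax": 0, "ay": 0, "az": 0, "fingers": 18}
    - {"x": 0.38, "y": 0.77, "z": 0, "ax": 0, "ay": 0, "az": 0, "fingers": 18}
    - {"x": 0.38, "y": 0.77, "z": 0, "ax": 0, "ay": 0, "az": 0, "fingers": 18}
    - {"x": 0.38, "y": 0.77, "z": 0, "ax": 0, "ay": 0, "az": 0, "fingers": 18}

```text
time_s: 13.25
ee_pos: [0.575, 0.0814, 0.1219]
tool_rot: [3.14, 0.083, 0.002]
contact_force: [0.4, 0.6, -0.4]
width: 0.0253
grip_force: 30.1
```

Emit:
carry_out:
  increments:
    - {"x": 0.38, "y": 0.77, "z": 0, "ax": 0, "ay": 0, "az": 0, "fingers": 18}
    - {"x": 0, "y": 0, "z": 0, "ax": 0, "ay": 0, "az": 1, "fingers": 18}
    - {"x": 0, "y": 0, "z": 0, "ax": 0, "ay": 0, "az": 0.6, "fingers": 18}
    - {"x": 0, "y": 0, "z": 0, "ax": 0, "ay": 0, "az": 0, "fingers": 18}
    - {"x": 0, "y": 0, "z": 0, "ax": 0, "ay": 0, "az": 0, "fingers": 18}

```text
time_s: 13.67
ee_pos: [0.591, 0.0533, 0.1215]
tool_rot: [-3.137, 0.176, -0.001]
contact_force: [0.5, -0.7, -0.7]
width: 0.0254
grip_force: 30.1
```

```bash
python3 - <<'E'
from h import *
o=ctrl.get_obs(); print(o['width'],o['grip_force'],o['contact_force'])
to((.5918,.0524,.031),-6.5)
p,d,c=cap('wrist','w5.png'); e,_,th=tool()
rects(c,d,p,.046,.065,.056,(.5,.75,-.1,.13),200)
rects(c,d,p,.09,.16,e[2]+.02,(.5,.75,-.1,.13),100,True)
E
```

```text
0.025421342015917066 30.106605291366577 [ 0.53433559 -0.73728708 -0.68474326]
ee [0.591  0.0533 0.1215] yaw -6.4 tilt [0.    0.001 0.112] shift units [0.02 0.02 2.26] az 0.01
rect c 620.2 17.7 size 161.1 147.1 long axis deg 83.6
rect c 594.0 52.8 size 65.2 25.3 long axis deg -6.2
```

View pics/w5.png

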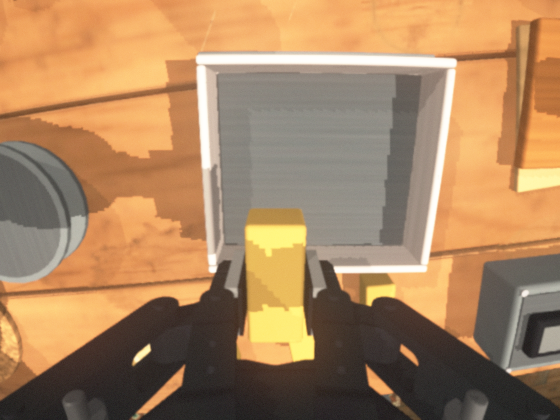

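The block is held level and central, at (275,275), over the near left corner of the well. I lower it, release it, and go to block 2.

Emit:
carry_out:
  increments:
    - {"x": 0, "y": 0, "z": 0.8, "ax": 0, "ay": 0, "az": 0, "fingers": 18}
    - {"x": 0, "y": 0, "z": 0.7, "ax": 0, "ay": 0, "az": 0, "fingers": 18}
    - {"x": 0, "y": 0, "z": 0.5, "ax": 0, "ay": 0, "az": 0, "fingers": 18}
    - {"x": 0, "y": 0, "z": 0.22, "ax": 0, "ay": 0, "az": 0, "fingers": 18}
    - {"x": 0, "y": 0, "z": 0, "ax": 0, "ay": 0, "az": 0, "fingers": 18}

```text
time_s: 14.13
ee_pos: [0.59, 0.0536, 0.0306]
tool_rot: [3.136, -0.177, -0.004]
contact_force: [-0.3, -0.3, -1.1]
width: 0.0253
grip_force: 30.1
```

Emit:
carry_out:
  increments:
    - {"x": 0, "y": 0, "z": 0, "ax": 0, "ay": 0, "az": 0, "fingers": 38}
    - {"x": 0, "y": 0, "z": 0, "ax": 0, "ay": 0, "az": 0, "fingers": 38}
    - {"x": 0, "y": 0, "z": -0.4, "ax": 0, "ay": 0, "az": 0, "fingers": 38}
    - {"x": 0, "y": 0, "z": -0.9, "ax": 0, "ay": 0, "az": 0, "fingers": 38}
    - {"x": 0, "y": 0, "z": -0.9, "ax": 0, "ay": 0, "az": 0, "fingers": 38}

```text
time_s: 14.55
ee_pos: [0.5906, 0.0533, 0.1216]
tool_rot: [-3.136, 0.179, 0.002]
contact_force: [0.6, -0.4, -0.2]
width: 0.0377
grip_force: 0.0
```

Emit:
carry_out:
  increments:
    - {"x": -0.88, "y": -0.34, "z": 0, "ax": 0, "ay": 0, "az": 0, "fingers": 38}
    - {"x": -0.88, "y": -0.34, "z": 0, "ax": 0, "ay": 0, "az": 0, "fingers": 38}
    - {"x": -0.88, "y": -0.34, "z": 0, "ax": 0, "ay": 0, "az": 0, "fingers": 38}
    - {"x": -0.88, "y": -0.34, "z": 0, "ax": 0, "ay": 0, "az": 0, "fingers": 38}
    - {"x": 0, "y": 0, "z": 0, "ax": 0, "ay": 0, "az": -1, "fingers": 38}

```text
time_s: 14.97
ee_pos: [0.4512, 0.127, 0.1218]
tool_rot: [-3.141, 0.007, 0.002]
contact_force: [-1.0, -0.1, -0.6]
width: 0.0378
grip_force: 0.0
```

Emit:
carry_out:
  increments:
    - {"x": 0, "y": 0, "z": 0, "ax": 0, "ay": 0, "az": -1, "fingers": 38}
    - {"x": 0, "y": 0, "z": 0, "ax": 0, "ay": 0, "az": -0.25, "fingers": 38}
    - {"x": 0, "y": 0, "z": 0, "ax": 0, "ay": 0, "az": 0, "fingers": 38}

```text
time_s: 15.22
ee_pos: [0.4582, 0.1234, 0.1213]
tool_rot: [-3.136, -0.188, -0.004]
contact_force: [0.4, 0.1, -0.6]
width: 0.0379
grip_force: 0.0
```

```bash
python3 - <<'E'
from h import *
to((.457,.123,.006),7)
p,d,c=cap('wrist'); 
rects(c,d,p,.018,.032,.026,(.4,.54,-.1,.18),100,True)
p,d,c=cap('top')
print('top');rects(c,d,p,.018,.032,.026,(.4,.54,-.1,.3),30); print('well');rects(c,d,p,.040,.055,.05,(.55,.69,-.05,.085),30,True)
E
```

```text
ee [0.4582 0.1234 0.1213] yaw 6.9 tilt [ 0.     0.002 -0.12 ] shift units [-0.04  0.01  2.88] az -0.02
rect c 455.3 174.7 size 14.8 9.4 long axis deg 3.1
rect c 465.1 43.9 size 60.1 25.6 long axis deg 4.3
rect c 456.8 122.5 size 59.1 24.7 long axis deg 6.7
rect c 481.7 -27.3 size 59.4 26.4 long axis deg -0.8
top
rect c 448.4 190.6 size 54.2 35.4 long axis deg 51.8
rect c 486.1 -28.2 size 52.5 23.1 long axis deg 0.1
well
rect c 589.9 52.3 size 56.7 24.3 long axis deg -6.4
```

Emit:
carry_out:
  increments:
    - {"x": -0.03, "y": 0.02, "z": 0.9, "ax": 0, "ay": 0, "az": 0, "fingers": 38}
    - {"x": 0, "y": 0, "z": 0.9, "ax": 0, "ay": 0, "az": 0, "fingers": 38}
    - {"x": 0, "y": 0, "z": 0.8, "ax": 0, "ay": 0, "az": 0, "fingers": 38}
    - {"x": 0, "y": 0, "z": 0.28, "ax": 0, "ay": 0, "az": 0, "fingers": 38}
    - {"x": 0, "y": 0, "z": 0, "ax": 0, "ay": 0, "az": 0, "fingers": 38}

```text
time_s: 15.73
ee_pos: [0.455, 0.1217, 0.0023]
tool_rot: [3.135, 0.186, -0.007]
contact_force: [-0.6, 0.2, 0.4]
width: 0.0379
grip_force: 0.0
```

Emit:
carry_out:
  increments:
    - {"x": 0, "y": 0, "z": 0, "ax": 0, "ay": 0, "az": 0, "fingers": 18}
    - {"x": 0, "y": 0, "z": 0, "ax": 0, "ay": 0, "az": 0, "fingers": 18}
    - {"x": 0, "y": 0, "z": 0, "ax": 0, "ay": 0, "az": 0, "fingers": 18}
    - {"x": 0, "y": 0, "z": 0, "ax": 0, "ay": 0, "az": 0, "fingers": 18}
    - {"x": 0, "y": 0, "z": -0.5, "ax": 0, "ay": 0, "az": 0, "fingers": 18}

```text
time_s: 16.15
ee_pos: [0.4554, 0.122, 0.0239]
tool_rot: [3.135, 0.189, -0.004]
contact_force: [-0.7, 0.3, -1.0]
width: 0.0254
grip_force: 32.4
```

Emit:
carry_out:
  increments:
    - {"x": 0, "y": 0, "z": -0.9, "ax": 0, "ay": 0, "az": 0, "fingers": 18}
    - {"x": 0, "y": 0, "z": -0.9, "ax": 0, "ay": 0, "az": 0, "fingers": 18}
    - {"x": 0, "y": 0, "z": -0.6, "ax": 0, "ay": 0, "az": 0, "fingers": 18}
    - {"x": 0.78, "y": 0.42, "z": 0, "ax": 0, "ay": 0, "az": 0, "fingers": 18}
    - {"x": 0.78, "y": 0.42, "z": 0, "ax": 0, "ay": 0, "az": 0, "fingers": 18}

```text
time_s: 16.57
ee_pos: [0.5234, 0.0971, 0.1245]
tool_rot: [-3.135, -0.193, -0.008]
contact_force: [1.6, -0.2, -1.2]
width: 0.0251
grip_force: 32.5
```

Emit:
carry_out:
  increments:
    - {"x": 0.78, "y": 0.42, "z": 0, "ax": 0, "ay": 0, "az": 0, "fingers": 18}
    - {"x": 0.78, "y": 0.42, "z": 0, "ax": 0, "ay": 0, "az": 0, "fingers": 18}
    - {"x": 0.78, "y": 0.42, "z": 0, "ax": 0, "ay": 0, "az": 0, "fingers": 18}
    - {"x": 0.78, "y": 0.42, "z": 0, "ax": 0, "ay": 0, "az": 0, "fingers": 18}
    - {"x": 0, "y": 0, "z": 0, "ax": 0, "ay": 0, "az": 1, "fingers": 18}

```text
time_s: 16.98
ee_pos: [0.6601, 0.0396, 0.121]
tool_rot: [3.14, 0.017, 0.007]
contact_force: [1.0, -0.7, -0.8]
width: 0.0254
grip_force: 32.5
```

Emit:
carry_out:
  increments:
    - {"x": 0, "y": 0, "z": 0, "ax": 0, "ay": 0, "az": 1, "fingers": 18}
    - {"x": 0, "y": 0, "z": 0, "ax": 0, "ay": 0, "az": 0.25, "fingers": 18}
    - {"x": 0, "y": 0, "z": 0, "ax": 0, "ay": 0, "az": 0, "fingers": 18}
    - {"x": 0, "y": 0, "z": 0, "ax": 0, "ay": 0, "az": 0, "fingers": 18}

```text
time_s: 17.32
ee_pos: [0.6541, 0.0451, 0.1215]
tool_rot: [3.137, -0.175, 0.001]
contact_force: [0.1, 0.6, 0.2]
width: 0.0253
grip_force: 32.5
```

```bash
python3 - <<'E'
from h import *
o=ctrl.get_obs(); print(o['width'],o['grip_force'],o['contact_force'])
to((.6554,.0452,.031),-6.5)
p,d,c=cap('wrist'); e,_,th=tool()
rects(c,d,p,.09,.16,e[2]+.02,(.5,.75,-.1,.13),100,True)
E
```

```text
0.02534401506750086 32.456308007240295 [0.12095746 0.57204202 0.17555802]
ee [0.6541 0.0451 0.1215] yaw -6.4 tilt [-0.     0.001  0.111] shift units [ 0.03 -0.01  2.26] az 0.02
rect c 656.0 44.7 size 64.0 25.6 long axis deg -6.3
```

Emit:
carry_out:
  increments:
    - {"x": 0.06, "y": 0, "z": 0.8, "ax": 0, "ay": 0, "az": 0, "fingers": 18}
    - {"x": 0, "y": 0, "z": 0.7, "ax": 0, "ay": 0, "az": 0, "fingers": 18}
    - {"x": 0, "y": 0, "z": 0.5, "ax": 0, "ay": 0, "az": 0, "fingers": 18}
    - {"x": 0, "y": 0, "z": 0.27, "ax": 0, "ay": 0, "az": 0, "fingers": 18}
    - {"x": 0, "y": 0, "z": 0, "ax": 0, "ay": 0, "az": 0, "fingers": 18}

```text
time_s: 17.78
ee_pos: [0.6555, 0.0445, 0.0281]
tool_rot: [3.136, -0.178, -0.005]
contact_force: [0.6, 0.1, -0.2]
width: 0.0251
grip_force: 32.5
```

Emit:
carry_out:
  increments:
    - {"x": 0, "y": 0, "z": 0, "ax": 0, "ay": 0, "az": 0, "fingers": 38}
    - {"x": 0, "y": 0, "z": 0, "ax": 0, "ay": 0, "az": 0, "fingers": 38}
    - {"x": 0, "y": 0, "z": -0.4, "ax": 0, "ay": 0, "az": 0, "fingers": 38}
    - {"x": 0, "y": 0, "z": -0.95, "ax": 0, "ay": 0, "az": 0, "fingers": 38}
    - {"x": 0, "y": 0, "z": -0.95, "ax": 0, "ay": 0, "az": 0, "fingers": 38}

```text
time_s: 18.2
ee_pos: [0.6561, 0.0446, 0.1235]
tool_rot: [-3.136, 0.179, 0.002]
contact_force: [0.8, 0.1, 0.5]
width: 0.0382
grip_force: 0.0
```

Emit:
carry_out:
  increments:
    - {"x": -0.79, "y": 0.09, "z": 0, "ax": 0, "ay": 0, "az": 0, "fingers": 38}
    - {"x": -0.79, "y": 0.09, "z": 0, "ax": 0, "ay": 0, "az": 0, "fingers": 38}
    - {"x": -0.79, "y": 0.09, "z": 0, "ax": 0, "ay": 0, "az": 0, "fingers": 38}
    - {"x": -0.79, "y": 0.09, "z": 0, "ax": 0, "ay": 0, "az": 0, "fingers": 38}
    - {"x": -0.79, "y": 0.09, "z": 0, "ax": 0, "ay": 0, "az": 0, "fingers": 38}

```text
time_s: 18.62
ee_pos: [0.497, 0.045, 0.1239]
tool_rot: [-3.136, 0.18, -0.005]
contact_force: [0.1, -0.5, -0.2]
width: 0.0382
grip_force: 0.0
```

Emit:
carry_out:
  increments:
    - {"x": -0.79, "y": 0.09, "z": 0, "ax": 0, "ay": 0, "az": 0, "fingers": 38}
    - {"x": 0, "y": 0, "z": 0, "ax": 0, "ay": 0, "az": -0.9, "fingers": 38}
    - {"x": 0, "y": 0, "z": 0, "ax": 0, "ay": 0, "az": -0.9, "fingers": 38}
    - {"x": 0, "y": 0, "z": 0, "ax": 0, "ay": 0, "az": 0, "fingers": 38}
    - {"x": 0, "y": 0, "z": 0, "ax": 0, "ay": 0, "az": 0, "fingers": 38}

```text
time_s: 19.03
ee_pos: [0.4668, 0.0449, 0.1234]
tool_rot: [-3.139, -0.111, -0.004]
contact_force: [0.7, 0.4, -0.4]
width: 0.0379
grip_force: 0.0
```

```bash
python3 - <<'E'
from h import *
to((.465,.044,.004),4.3)
p,d,c=cap('wrist'); 
rects(c,d,p,.018,.032,.026,(.4,.54,-.1,.16),100,True)
p,d,c=cap('top')
print('well');rects(c,d,p,.040,.055,.05,(.55,.69,-.05,.085),30,True)
E
```

```text
ee [0.4668 0.0449 0.1234] yaw 4.1 tilt [ 0.     0.003 -0.071] shift units [-0.05  0.02  2.98] az -0.04
rect c 465.2 43.1 size 58.6 24.9 long axis deg 4.1
rect c 482.0 -27.8 size 59.8 25.5 long axis deg -1.2
well
rect c 593.3 52.3 size 50.4 24.8 long axis deg -7.5
rect c 656.3 43.5 size 58.0 24.6 long axis deg -7.4
```

Emit:
carry_out:
  increments:
    - {"x": -0.04, "y": 0.04, "z": 0.9, "ax": 0, "ay": 0, "az": 0, "fingers": 38}
    - {"x": 0, "y": 0, "z": 0.9, "ax": 0, "ay": 0, "az": 0, "fingers": 38}
    - {"x": 0, "y": 0, "z": 0.8, "ax": 0, "ay": 0, "az": 0, "fingers": 38}
    - {"x": 0, "y": 0, "z": 0.33, "ax": 0, "ay": 0, "az": 0, "fingers": 38}
    - {"x": 0, "y": 0, "z": 0, "ax": 0, "ay": 0, "az": 0, "fingers": 38}

```text
time_s: 19.55
ee_pos: [0.4629, 0.0431, 0.0022]
tool_rot: [3.139, 0.114, -0.008]
contact_force: [-0.2, 0.2, 0.3]
width: 0.0381
grip_force: 0.0
```

Emit:
carry_out:
  increments:
    - {"x": 0, "y": 0, "z": 0, "ax": 0, "ay": 0, "az": 0, "fingers": 18}
    - {"x": 0, "y": 0, "z": 0, "ax": 0, "ay": 0, "az": 0, "fingers": 18}
    - {"x": 0, "y": 0, "z": 0, "ax": 0, "ay": 0, "az": 0, "fingers": 18}
    - {"x": 0, "y": 0, "z": 0, "ax": 0, "ay": 0, "az": 0, "fingers": 18}
    - {"x": 0, "y": 0, "z": -0.5, "ax": 0, "ay": 0, "az": 0, "fingers": 18}

```text
time_s: 19.97
ee_pos: [0.4635, 0.0429, 0.0239]
tool_rot: [3.139, 0.115, -0.004]
contact_force: [-0.3, -0.4, -0.6]
width: 0.0253
grip_force: 33.2
```

Emit:
carry_out:
  increments:
    - {"x": 0, "y": 0, "z": -0.9, "ax": 0, "ay": 0, "az": 0, "fingers": 18}
    - {"x": 0, "y": 0, "z": -0.9, "ax": 0, "ay": 0, "az": 0, "fingers": 18}
    - {"x": 0, "y": 0, "z": -0.6, "ax": 0, "ay": 0, "az": 0, "fingers": 18}
    - {"x": 0.72, "y": 0.39, "z": 0, "ax": 0, "ay": 0, "az": 0, "fingers": 18}
    - {"x": 0.72, "y": 0.39, "z": 0, "ax": 0, "ay": 0, "az": 0, "fingers": 18}

```text
time_s: 20.38
ee_pos: [0.5253, 0.0164, 0.1245]
tool_rot: [3.139, 0.118, 0.008]
contact_force: [0.4, -0.5, -0.4]
width: 0.0253
grip_force: 33.3
```

Emit:
carry_out:
  increments:
    - {"x": 0.72, "y": 0.39, "z": 0, "ax": 0, "ay": 0, "az": 0, "fingers": 18}
    - {"x": 0.72, "y": 0.39, "z": 0, "ax": 0, "ay": 0, "az": 0, "fingers": 18}
    - {"x": 0, "y": 0, "z": 0, "ax": 0, "ay": 0, "az": 0.9, "fingers": 18}
    - {"x": 0, "y": 0, "z": 0, "ax": 0, "ay": 0, "az": 0.87, "fingers": 18}
    - {"x": 0, "y": 0, "z": 0, "ax": 0, "ay": 0, "az": 0, "fingers": 18}

```text
time_s: 20.8
ee_pos: [0.5842, -0.011, 0.1215]
tool_rot: [-3.136, 0.183, -0.001]
contact_force: [-0.5, -0.5, -0.3]
width: 0.0254
grip_force: 33.3
```

```bash
python3 - <<'E'
from h import *
o=ctrl.get_obs(); print(o['width'],o['grip_force'],o['contact_force'])
to((.5846,-.0112,.028),-6.5)
E
```

```text
0.025368817310195788 33.275452852249146 [-0.50596218 -0.50907412 -0.31221124]
ee [ 0.5842 -0.011   0.1215] yaw -6.7 tilt [0.    0.001 0.117] shift units [0.01 0.   2.34] az -0.03
```

Emit:
carry_out:
  increments:
    - {"x": -0.02, "y": 0, "z": 0.8, "ax": 0, "ay": 0, "az": 0, "fingers": 18}
    - {"x": 0, "y": 0, "z": 0.7, "ax": 0, "ay": 0, "az": 0, "fingers": 18}
    - {"x": 0, "y": 0, "z": 0.5, "ax": 0, "ay": 0, "az": 0, "fingers": 18}
    - {"x": 0, "y": 0, "z": 0.28, "ax": 0, "ay": 0, "az": 0, "fingers": 18}
    - {"x": 0, "y": 0, "z": 0, "ax": 0, "ay": 0, "az": 0, "fingers": 18}

```text
time_s: 21.22
ee_pos: [0.5816, -0.0105, 0.0281]
tool_rot: [3.137, -0.172, -0.005]
contact_force: [-0.5, -0.3, 0.9]
width: 0.0254
grip_force: 33.3
```

Emit:
carry_out:
  increments:
    - {"x": 0, "y": 0, "z": 0, "ax": 0, "ay": 0, "az": 0, "fingers": 38}
    - {"x": 0, "y": 0, "z": 0, "ax": 0, "ay": 0, "az": 0, "fingers": 38}
    - {"x": 0, "y": 0, "z": -0.4, "ax": 0, "ay": 0, "az": 0, "fingers": 38}
    - {"x": 0, "y": 0, "z": -0.95, "ax": 0, "ay": 0, "az": 0, "fingers": 38}
    - {"x": 0, "y": 0, "z": -0.95, "ax": 0, "ay": 0, "az": 0, "fingers": 38}

```text
time_s: 21.63
ee_pos: [0.5826, -0.0104, 0.1233]
tool_rot: [-3.137, 0.174, 0.002]
contact_force: [1.4, -0.2, 1.3]
width: 0.0384
grip_force: 0.0
```

Emit:
carry_out:
  increments:
    - {"x": -0.83, "y": 0.23, "z": 0, "ax": 0, "ay": 0, "az": 0, "fingers": 38}
    - {"x": -0.83, "y": 0.23, "z": 0, "ax": 0, "ay": 0, "az": 0, "fingers": 38}
    - {"x": -0.83, "y": 0.23, "z": 0, "ax": 0, "ay": 0, "az": 0, "fingers": 38}
    - {"x": 0, "y": 0, "z": 0, "ax": 0, "ay": 0, "az": -0.9, "fingers": 38}
    - {"x": 0, "y": 0, "z": 0, "ax": 0, "ay": 0, "az": 0, "fingers": 38}

```text
time_s: 22.05
ee_pos: [0.48, -0.0275, 0.1236]
tool_rot: [3.14, -0.021, 0.003]
contact_force: [1.0, 0.2, 1.0]
width: 0.0379
grip_force: 0.0
```

Emit:
carry_out:
  increments:
    - {"x": 0, "y": 0, "z": 0, "ax": 0, "ay": 0, "az": 0, "fingers": 38}

```text
time_s: 22.13
ee_pos: [0.4824, -0.0269, 0.1234]
tool_rot: [3.141, -0.031, 0.006]
contact_force: [1.3, -0.1, 0.2]
width: 0.038
grip_force: 0.0
```

```bash
python3 - <<'E'
from h import *
to((.482,-.0275,.004),-1)
p,d,c=cap('wrist'); 
rects(c,d,p,.018,.032,.026,(.4,.54,-.1,.16),100,True)
p,d,c=cap('top')
print('well');rects(c,d,p,.040,.055,.05,(.55,.69,-.05,.085),30,True)
E
```

```text
ee [ 0.4824 -0.0269  0.1234] yaw -1.1 tilt [-0.     0.004  0.02 ] shift units [-0.02  0.02  2.98] az -0.02
rect c 481.6 -28.4 size 58.6 24.9 long axis deg -1.4
well
rect c 582.7 -11.5 size 58.2 24.3 long axis deg -5.3
rect c 589.6 52.4 size 57.6 24.5 long axis deg -6.8
rect c 654.9 43.7 size 58.8 24.5 long axis deg -6.4
```

Emit:
carry_out:
  increments:
    - {"x": 0.02, "y": 0.03, "z": 0.9, "ax": 0, "ay": 0, "az": 0, "fingers": 38}
    - {"x": 0, "y": 0, "z": 0.9, "ax": 0, "ay": 0, "az": 0, "fingers": 38}
    - {"x": 0, "y": 0, "z": 0.8, "ax": 0, "ay": 0, "az": 0, "fingers": 38}
    - {"x": 0, "y": 0, "z": 0.33, "ax": 0, "ay": 0, "az": 0, "fingers": 38}
    - {"x": 0, "y": 0, "z": 0, "ax": 0, "ay": 0, "az": 0, "fingers": 38}

```text
time_s: 22.65
ee_pos: [0.481, -0.0275, 0.0015]
tool_rot: [-3.141, 0.028, 0.007]
contact_force: [-0.1, -0.5, 0.3]
width: 0.0386
grip_force: 0.0
```

Emit:
carry_out:
  increments:
    - {"x": 0, "y": 0, "z": 0, "ax": 0, "ay": 0, "az": 0, "fingers": 18}
    - {"x": 0, "y": 0, "z": 0, "ax": 0, "ay": 0, "az": 0, "fingers": 18}
    - {"x": 0, "y": 0, "z": 0, "ax": 0, "ay": 0, "az": 0, "fingers": 18}
    - {"x": 0, "y": 0, "z": 0, "ax": 0, "ay": 0, "az": 0, "fingers": 18}
    - {"x": 0, "y": 0, "z": -0.5, "ax": 0, "ay": 0, "az": 0, "fingers": 18}

```text
time_s: 23.07
ee_pos: [0.4808, -0.0281, 0.0235]
tool_rot: [-3.141, 0.028, 0.004]
contact_force: [0.6, 0.3, -0.6]
width: 0.0251
grip_force: 33.6
```

Emit:
carry_out:
  increments:
    - {"x": 0, "y": 0, "z": -0.9, "ax": 0, "ay": 0, "az": 0, "fingers": 18}
    - {"x": 0, "y": 0, "z": -0.9, "ax": 0, "ay": 0, "az": 0, "fingers": 18}
    - {"x": 0, "y": 0, "z": -0.6, "ax": 0, "ay": 0, "az": 0, "fingers": 18}
    - {"x": 0.83, "y": -0.06, "z": 0, "ax": 0, "ay": 0, "az": 0, "fingers": 18}
    - {"x": 0.83, "y": -0.06, "z": 0, "ax": 0, "ay": 0, "az": 0, "fingers": 18}

```text
time_s: 23.48
ee_pos: [0.5493, -0.0252, 0.1242]
tool_rot: [3.14, -0.03, 0.008]
contact_force: [0.5, -0.1, 0.1]
width: 0.0254
grip_force: 33.7
```

Emit:
carry_out:
  increments:
    - {"x": 0.83, "y": -0.06, "z": 0, "ax": 0, "ay": 0, "az": 0, "fingers": 18}
    - {"x": 0.83, "y": -0.06, "z": 0, "ax": 0, "ay": 0, "az": 0, "fingers": 18}
    - {"x": 0.83, "y": -0.06, "z": 0, "ax": 0, "ay": 0, "az": 0, "fingers": 18}
    - {"x": 0, "y": 0, "z": 0, "ax": 0, "ay": 0, "az": 0.9, "fingers": 18}
    - {"x": 0, "y": 0, "z": 0, "ax": 0, "ay": 0, "az": 0, "fingers": 18}

```text
time_s: 23.9
ee_pos: [0.6493, -0.0186, 0.1208]
tool_rot: [-3.135, 0.182, -0.002]
contact_force: [-0.4, -0.2, -0.3]
width: 0.0254
grip_force: 33.7
```

```bash
python3 - <<'E'
from h import *
o=ctrl.get_obs(); print(o['width'],o['grip_force'],o['contact_force'])
to((.6482,-.0184,.028),-6.5)
E
```

```text
0.025437881864969 33.68146240711212 [-0.36087683 -0.18957593 -0.28671407]
ee [ 0.6493 -0.0186  0.1208] yaw -6.6 tilt [0.001 0.001 0.116] shift units [-0.03 -0.    2.32] az -0.02
```

Emit:
carry_out:
  increments:
    - {"x": 0, "y": 0, "z": 0.8, "ax": 0, "ay": 0, "az": 0, "fingers": 18}
    - {"x": 0, "y": 0, "z": 0.7, "ax": 0, "ay": 0, "az": 0, "fingers": 18}
    - {"x": 0, "y": 0, "z": 0.5, "ax": 0, "ay": 0, "az": 0, "fingers": 18}
    - {"x": 0, "y": 0, "z": 0.28, "ax": 0, "ay": 0, "az": 0, "fingers": 18}
    - {"x": 0, "y": 0, "z": 0, "ax": 0, "ay": 0, "az": 0, "fingers": 18}

```text
time_s: 24.32
ee_pos: [0.6458, -0.0193, 0.0275]
tool_rot: [3.136, -0.173, -0.007]
contact_force: [-0.3, 0.5, -0.8]
width: 0.0257
grip_force: 33.7
```

Emit:
carry_out:
  increments:
    - {"x": 0, "y": 0, "z": 0, "ax": 0, "ay": 0, "az": 0, "fingers": 38}
    - {"x": 0, "y": 0, "z": 0, "ax": 0, "ay": 0, "az": 0, "fingers": 38}
    - {"x": 0, "y": 0, "z": -0.4, "ax": 0, "ay": 0, "az": 0, "fingers": 38}
    - {"x": 0, "y": 0, "z": -0.95, "ax": 0, "ay": 0, "az": 0, "fingers": 38}
    - {"x": 0, "y": 0, "z": -0.95, "ax": 0, "ay": 0, "az": 0, "fingers": 38}

```text
time_s: 24.73
ee_pos: [0.6475, -0.0189, 0.1229]
tool_rot: [-3.137, 0.174, 0.002]
contact_force: [1.0, 0.5, 0.0]
width: 0.0377
grip_force: 0.0
```

Emit:
carry_out:
  increments:
    - {"x": 0, "y": 0, "z": -0.95, "ax": 0, "ay": 0, "az": 0, "fingers": 38}
    - {"x": 0, "y": 0, "z": -0.5, "ax": 0, "ay": 0, "az": 0, "fingers": 60}
    - {"x": 0.1, "y": 0.79, "z": 0, "ax": 0, "ay": 0, "az": 0, "fingers": 60}
    - {"x": 0.1, "y": 0.79, "z": 0, "ax": 0, "ay": 0, "az": 0, "fingers": 60}
    - {"x": 0.1, "y": 0.79, "z": 0, "ax": 0, "ay": 0, "az": 0, "fingers": 60}

```text
time_s: 25.15
ee_pos: [0.6502, -0.115, 0.1825]
tool_rot: [3.136, -0.172, 0.007]
contact_force: [-0.0, -0.1, -0.2]
width: 0.06
grip_force: 0.0
```

Emit:
carry_out:
  increments:
    - {"x": 0.1, "y": 0.79, "z": 0, "ax": 0, "ay": 0, "az": 0, "fingers": 60}
    - {"x": 0.1, "y": 0.79, "z": 0, "ax": 0, "ay": 0, "az": 0, "fingers": 60}
    - {"x": 0.1, "y": 0.79, "z": 0, "ax": 0, "ay": 0, "az": -0.5, "fingers": 60}
    - {"x": 0, "y": 0, "z": 0, "ax": 0, "ay": 0, "az": 0, "fingers": 60}
    - {"x": 0, "y": 0, "z": 0, "ax": 0, "ay": 0, "az": 0, "fingers": 60}

```text
time_s: 25.57
ee_pos: [0.6505, -0.2134, 0.1808]
tool_rot: [3.138, -0.1, 0.003]
contact_force: [-0.7, 1.7, -0.7]
width: 0.0599
grip_force: 0.0
```

```bash
python3 - <<'E'
from h import *
to((.651,-.210,.05),-3.4)
p,d,c=cap('wrist','w6.png'); print('handle');
rects(c,d,p,.078,.092,.086,(.57,.73,-.3,-.12),100)
print('plate');rects(c,d,p,.012,.026,.018,(.5,.78,-.34,-.1),100)
p,d,c=cap('top')
print('blocks');rects(c,d,p,.040,.055,.05,(.55,.69,-.05,.085),30,True)
E
```

```text
ee [ 0.6505 -0.2134  0.1808] yaw -3.7 tilt [-0.002  0.002  0.064] shift units [ 0.   -0.09  3.27] az -0.04
handle
rect c 654.2 -211.3 size 39.6 25.6 long axis deg -3.6
plate
rect c 506.7 -207.3 size 146.2 11.8 long axis deg 89.1
rect c 653.0 -211.4 size 114.7 113.8 long axis deg 86.4
blocks
rect c 582.7 -11.5 size 58.2 24.3 long axis deg -5.3
rect c 589.6 52.4 size 57.7 24.9 long axis deg -7.3
rect c 640.3 -19.6 size 47.0 24.5 long axis deg -5.5
rect c 652.5 44.4 size 50.4 25.3 long axis deg -6.5
```

View pics/w6.png

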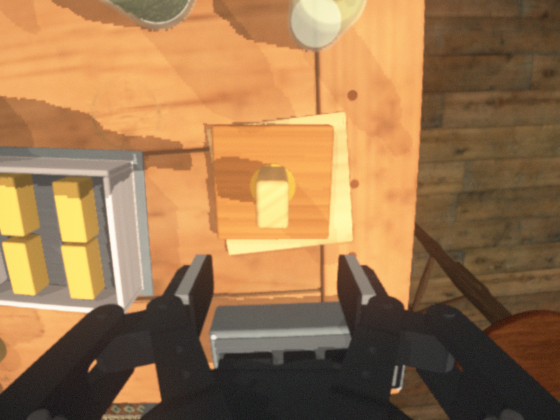

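The picture shows all four blocks flat in the well and the tamper handle at (273,198). The board's visible corners are at (346,113), (352,240) and (228,254). I grasp the tamper.

Emit:
carry_out:
  increments:
    - {"x": 0.1, "y": -0.05, "z": 0.9, "ax": 0, "ay": 0, "az": 0, "fingers": 60}
    - {"x": 0, "y": 0, "z": 0.9, "ax": 0, "ay": 0, "az": 0, "fingers": 60}
    - {"x": 0, "y": 0, "z": 0.9, "ax": 0, "ay": 0, "az": 0, "fingers": 60}
    - {"x": 0, "y": 0, "z": 0.6, "ax": 0, "ay": 0, "az": 0, "fingers": 60}
    - {"x": 0, "y": 0, "z": 0, "ax": 0, "ay": 0, "az": 0, "fingers": 60}

```text
time_s: 26.08
ee_pos: [0.6519, -0.2053, 0.0424]
tool_rot: [-3.137, 0.088, 0.013]
contact_force: [-1.3, -0.6, -0.4]
width: 0.0599
grip_force: 0.0
```

Emit:
carry_out:
  increments:
    - {"x": 0, "y": 0, "z": 0, "ax": 0, "ay": 0, "az": 0, "fingers": 18}
    - {"x": 0, "y": 0, "z": 0, "ax": 0, "ay": 0, "az": 0, "fingers": 18}
    - {"x": 0, "y": 0, "z": 0, "ax": 0, "ay": 0, "az": 0, "fingers": 18}
    - {"x": 0, "y": 0, "z": 0, "ax": 0, "ay": 0, "az": 0, "fingers": 18}
    - {"x": 0, "y": 0, "z": 0, "ax": 0, "ay": 0, "az": 0, "fingers": 18}
  squeeze: 100

```text
time_s: 26.5
ee_pos: [0.6568, -0.2084, 0.0505]
tool_rot: [3.139, -0.093, 0.008]
contact_force: [0.0, 0.7, 6.5]
width: 0.0249
grip_force: 99.2
```

```bash
python3 - <<'E'
from h import *
to((.6535,-.2113,.047),-3.6)
c=imaging.calibration('top')
# corners of board in zoomed top crop (3x, offset 170,140)
z=np.array([[693,54],[702,172],[583,172]])/3+[170,140]
print(ray(c,z,.006).round(4))
E
```

```text
ee [ 0.6568 -0.2084  0.0505] yaw -3.4 tilt [-0.001  0.005  0.059] shift units [-0.08  0.08  0.09] az 0.03
[[ 0.7167 -0.2896  0.006 ]
 [ 0.5803 -0.2965  0.006 ]
 [ 0.5775 -0.1618  0.006 ]]
```

Emit:
carry_out:
  increments:
    - {"x": 0, "y": 0, "z": -0.3, "ax": 0, "ay": 0, "az": 0, "fingers": 18}
    - {"x": 0, "y": 0, "z": -0.8, "ax": 0, "ay": 0, "az": 0, "fingers": 18}
    - {"x": 0, "y": 0, "z": -0.8, "ax": 0, "ay": 0, "az": 0, "fingers": 18}
    - {"x": 0, "y": 0, "z": -0.8, "ax": 0, "ay": 0, "az": 0, "fingers": 18}
    - {"x": -0.15, "y": -0.7, "z": 0, "ax": 0, "ay": 0, "az": 0, "fingers": 18}

```text
time_s: 26.92
ee_pos: [0.6537, -0.1879, 0.1636]
tool_rot: [3.132, -0.106, 0.018]
contact_force: [2.0, -2.5, -0.9]
width: 0.0247
grip_force: 98.3
```

Emit:
carry_out:
  increments:
    - {"x": -0.15, "y": -0.7, "z": 0, "ax": 0, "ay": 0, "az": 0, "fingers": 18}
    - {"x": -0.15, "y": -0.7, "z": 0, "ax": 0, "ay": 0, "az": 0, "fingers": 18}
    - {"x": -0.15, "y": -0.7, "z": 0, "ax": 0, "ay": 0, "az": 0, "fingers": 18}
    - {"x": -0.15, "y": -0.7, "z": 0, "ax": 0, "ay": 0, "az": 0, "fingers": 18}
    - {"x": -0.15, "y": -0.7, "z": 0, "ax": 0, "ay": 0, "az": 0, "fingers": 18}

```text
time_s: 27.33
ee_pos: [0.6284, -0.0371, 0.1568]
tool_rot: [-3.14, 0.093, -0.002]
contact_force: [0.7, -0.7, -3.1]
width: 0.0248
grip_force: 98.3
```

Emit:
carry_out:
  increments:
    - {"x": -0.15, "y": -0.7, "z": 0, "ax": 0, "ay": 0, "az": 0, "fingers": 18}
    - {"x": -0.15, "y": -0.75, "z": 0, "ax": 0, "ay": 0, "az": 0, "fingers": 18}
    - {"x": 0, "y": 0, "z": 0, "ax": 0, "ay": 0, "az": 0.5, "fingers": 18}
    - {"x": 0, "y": 0, "z": 0, "ax": 0, "ay": 0, "az": 0, "fingers": 18}
    - {"x": 0, "y": 0, "z": 0, "ax": 0, "ay": 0, "az": 0, "fingers": 18}

```text
time_s: 27.75
ee_pos: [0.6204, 0.0198, 0.1564]
tool_rot: [3.136, -0.173, 0.002]
contact_force: [-0.1, -0.2, -3.0]
width: 0.0244
grip_force: 98.7
```

```bash
python3 - <<'E'
from h import *
to((.623,.020,.0945),-6.5); o=ctrl.get_obs(); print(o['width'],o['grip_force'],o['contact_force'])
e,_,_=tool(); zz=e[2]-.0445+.012
p,d,c=cap('wrist','w7.png'); print('plate',zz)
rects(c,d,p,zz-.008,zz+.008,zz,(.45,.78,-.15,.2),100)
print('rim');rects(c,d,p,.046,.065,.056,(.5,.75,-.1,.13),100)
p,d,c=cap('top')
print('top plate');rects(c,d,p,zz-.008,zz+.008,zz,(.45,.78,-.15,.2),30)
E
```

```text
ee [0.6204 0.0198 0.1564] yaw -6.3 tilt [-0.001  0.001  0.11 ] shift units [ 0.06 -0.01  1.55] az 0.03
0.024436782453552266 98.67026925086975 [-0.05864334 -0.23625018 -3.01544716]
plate 0.12393177027523647
rect c 625.0 19.1 size 114.6 100.1 long axis deg 83.7
rim
rect c 669.5 -20.2 size 24.8 12.6 long axis deg 84.0
rect c 677.6 41.0 size 24.1 15.5 long axis deg 83.5
rect c 620.9 17.3 size 161.2 146.0 long axis deg 83.4
top plate
rect c 596.9 20.9 size 115.5 77.9 long axis deg 83.3
```

View pics/w7.png

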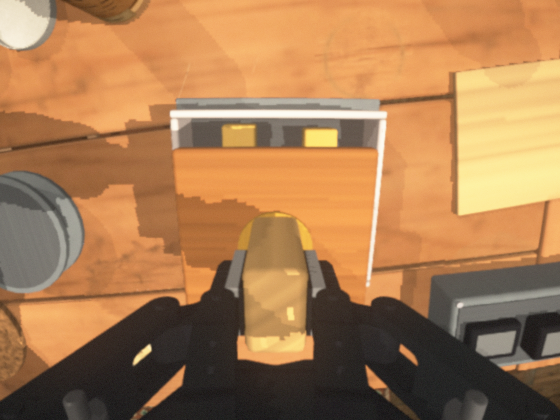

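The tamper is level over the well, with its plate edge at (275,149) inside the rim. I lower it and press.

Emit:
carry_out:
  increments:
    - {"x": 0.12, "y": 0.06, "z": 0.4, "ax": 0, "ay": 0, "az": 0, "fingers": 18}
    - {"x": 0, "y": 0, "z": 0.5, "ax": 0, "ay": 0, "az": 0, "fingers": 18}
    - {"x": 0, "y": 0, "z": 0.4, "ax": 0, "ay": 0, "az": 0, "fingers": 18}
    - {"x": 0, "y": 0, "z": 0.1, "ax": 0, "ay": 0, "az": 0, "fingers": 18}
    - {"x": 0, "y": 0, "z": 0, "ax": 0, "ay": 0, "az": 0, "fingers": 18}

```text
time_s: 28.27
ee_pos: [0.6241, 0.0158, 0.0981]
tool_rot: [3.136, -0.177, -0.004]
contact_force: [-1.0, -0.3, -1.5]
width: 0.0248
grip_force: 98.6
```

Emit:
carry_out:
  increments:
    - {"x": 0, "y": 0, "z": 0.08, "ax": 0, "ay": 0, "az": 0, "fingers": 18}
    - {"x": 0, "y": 0, "z": 0.08, "ax": 0, "ay": 0, "az": 0, "fingers": 18}
    - {"x": 0, "y": 0, "z": 0.08, "ax": 0, "ay": 0, "az": 0, "fingers": 18}
    - {"x": 0, "y": 0, "z": 0, "ax": 0, "ay": 0, "az": 0, "fingers": 18}

```text
time_s: 28.6
ee_pos: [0.6255, 0.0171, 0.0903]
tool_rot: [-3.137, 0.175, -0.003]
contact_force: [0.9, -1.3, -2.5]
width: 0.0248
grip_force: 98.9
```

Emit:
carry_out:
  increments:
    - {"x": 0, "y": 0, "z": 0.06, "ax": 0, "ay": 0, "az": 0, "fingers": 18}
    - {"x": 0, "y": 0, "z": 0.06, "ax": 0, "ay": 0, "az": 0, "fingers": 18}
    - {"x": 0, "y": 0, "z": 0.06, "ax": 0, "ay": 0, "az": 0, "fingers": 18}
    - {"x": 0, "y": 0, "z": 0, "ax": 0, "ay": 0, "az": 0, "fingers": 18}

```text
time_s: 28.93
ee_pos: [0.6255, 0.0172, 0.083]
tool_rot: [-3.137, 0.175, -0.003]
contact_force: [-0.3, -0.5, 1.9]
width: 0.0251
grip_force: 99.5
```

Emit:
carry_out:
  increments:
    - {"x": 0, "y": 0, "z": 0.06, "ax": 0, "ay": 0, "az": 0, "fingers": 18}
    - {"x": 0, "y": 0, "z": 0.06, "ax": 0, "ay": 0, "az": 0, "fingers": 18}
    - {"x": 0, "y": 0, "z": 0, "ax": 0, "ay": 0, "az": 0, "fingers": 18}

```text
time_s: 29.18
ee_pos: [0.6257, 0.0172, 0.0803]
tool_rot: [3.136, -0.176, 0.004]
contact_force: [-5.7, -0.5, 19.6]
width: 0.025
grip_force: 101.8
```

Emit:
carry_out:
  increments:
    - {"x": 0, "y": 0, "z": 0.05, "ax": 0, "ay": 0, "az": 0, "fingers": 18}
    - {"x": 0, "y": 0, "z": 0, "ax": 0, "ay": 0, "az": 0, "fingers": 18}

```text
time_s: 29.35
ee_pos: [0.6258, 0.0172, 0.0802]
tool_rot: [3.136, -0.176, 0.006]
contact_force: [-10.4, -2.1, 34.6]
width: 0.0247
grip_force: 104.0
```

Emit:
carry_out:
  increments:
    - {"x": 0, "y": 0, "z": 0.05, "ax": 0, "ay": 0, "az": 0, "fingers": 18}
    - {"x": 0, "y": 0, "z": 0, "ax": 0, "ay": 0, "az": 0, "fingers": 18}

```text
time_s: 29.52
ee_pos: [0.6258, 0.0172, 0.08]
tool_rot: [3.135, -0.176, 0.008]
contact_force: [-14.0, -3.1, 48.8]
width: 0.0247
grip_force: 106.0
```

The bottom stop is reached at a TCP height of 0.080. I ease off, hold, then lift the tamper and carry it back.

Emit:
carry_out:
  increments:
    - {"x": 0, "y": 0, "z": -0.08, "ax": 0, "ay": 0, "az": 0, "fingers": 18}
    - {"x": 0, "y": 0, "z": 0, "ax": 0, "ay": 0, "az": 0, "fingers": 18}
    - {"x": 0, "y": 0, "z": 0, "ax": 0, "ay": 0, "az": 0, "fingers": 18}
    - {"x": 0, "y": 0, "z": 0, "ax": 0, "ay": 0, "az": 0, "fingers": 18}
    - {"x": 0, "y": 0, "z": 0, "ax": 0, "ay": 0, "az": 0, "fingers": 18}

```text
time_s: 29.93
ee_pos: [0.6256, 0.0172, 0.0803]
tool_rot: [3.136, -0.175, 0.005]
contact_force: [-7.0, -1.7, 25.8]
width: 0.0246
grip_force: 102.8
```

Emit:
carry_out:
  increments:
    - {"x": 0, "y": 0, "z": -0.3, "ax": 0, "ay": 0, "az": 0, "fingers": 18}
    - {"x": 0, "y": 0, "z": -0.6, "ax": 0, "ay": 0, "az": 0, "fingers": 18}
    - {"x": 0, "y": 0, "z": -0.6, "ax": 0, "ay": 0, "az": 0, "fingers": 18}
    - {"x": 0, "y": 0, "z": -0.6, "ax": 0, "ay": 0, "az": 0, "fingers": 18}
    - {"x": 0.16, "y": 0.74, "z": 0, "ax": 0, "ay": 0, "az": 0, "fingers": 18}

```text
time_s: 30.35
ee_pos: [0.6298, -0.004, 0.1662]
tool_rot: [-3.13, 0.16, -0.011]
contact_force: [1.6, 2.3, -2.2]
width: 0.0253
grip_force: 98.8
```

Emit:
carry_out:
  increments:
    - {"x": 0.16, "y": 0.74, "z": 0, "ax": 0, "ay": 0, "az": 0, "fingers": 18}
    - {"x": 0.16, "y": 0.74, "z": 0, "ax": 0, "ay": 0, "az": 0, "fingers": 18}
    - {"x": 0.16, "y": 0.74, "z": 0, "ax": 0, "ay": 0, "az": 0, "fingers": 18}
    - {"x": 0.16, "y": 0.74, "z": 0, "ax": 0, "ay": 0, "az": 0, "fingers": 18}
    - {"x": 0.16, "y": 0.74, "z": 0, "ax": 0, "ay": 0, "az": 0, "fingers": 18}

```text
time_s: 30.77
ee_pos: [0.6428, -0.1648, 0.1605]
tool_rot: [-3.136, 0.175, 0.002]
contact_force: [0.6, -0.2, -1.7]
width: 0.0255
grip_force: 98.7
```

Emit:
carry_out:
  increments:
    - {"x": 0.16, "y": 0.74, "z": 0, "ax": 0, "ay": 0, "az": 0, "fingers": 18}
    - {"x": 0.16, "y": 0.74, "z": 0, "ax": 0, "ay": 0, "az": 0, "fingers": 18}
    - {"x": 0, "y": 0, "z": 0, "ax": 0, "ay": 0, "az": -0.8, "fingers": 18}
    - {"x": 0, "y": 0, "z": 0, "ax": 0, "ay": 0, "az": -0.8, "fingers": 18}
    - {"x": 0, "y": 0, "z": 0, "ax": 0, "ay": 0, "az": 0, "fingers": 18}

```text
time_s: 31.18
ee_pos: [0.6487, -0.2244, 0.16]
tool_rot: [-3.139, -0.092, 0.002]
contact_force: [0.8, 0.4, -2.4]
width: 0.0251
grip_force: 98.8
```

```bash
python3 - <<'E'
from h import *
to((.651,-.2257,.0505),3); o=ctrl.get_obs(); print(o['width'],o['grip_force'],o['contact_force'])
p,d,c=cap('top','t8.png'); C=cloud(c,d)
print('blocks');rects(c,d,p,.026,.045,.036,(.55,.69,-.05,.085),30,True)
cv2.imwrite('pics/t8c.png',cv2.resize(p[140:260,170:430,::-1],None,fx=3,fy=3,interpolation=cv2.INTER_CUBIC))
E
```

```text
ee [ 0.6487 -0.2244  0.16  ] yaw 3.3 tilt [ 0.001 -0.001 -0.058] shift units [0.06 0.04 2.74] az 0.06
0.02508057877537932 98.82886290550232 [ 0.80039508  0.43321679 -2.41843739]
blocks
rect c 590.2 52.3 size 58.7 24.4 long axis deg -6.8
rect c 609.0 -15.4 size 109.1 25.4 long axis deg -7.5
rect c 650.0 43.7 size 44.7 23.9 long axis deg -8.8
```

View pics/t8c.png

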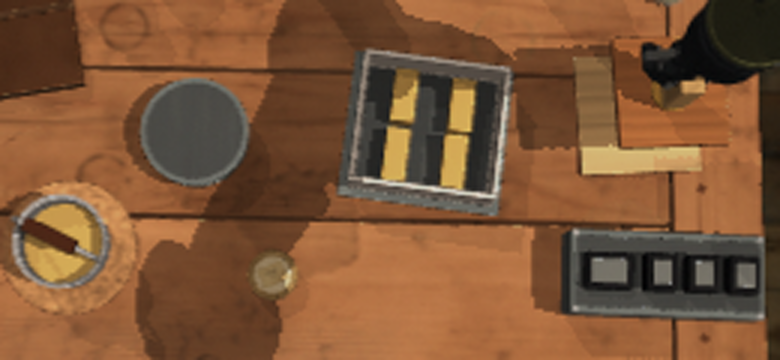

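The blocks lie in one layer at (398,125) and (455,125), and the pot stands centred on the trivet at (60,242), allowing for parallax. I set the tamper down on its board.

Emit:
carry_out:
  increments:
    - {"x": 0.1, "y": 0.04, "z": 0.7, "ax": 0, "ay": 0, "az": 0, "fingers": 18}
    - {"x": 0, "y": 0, "z": 0.8, "ax": 0, "ay": 0, "az": 0, "fingers": 18}
    - {"x": 0, "y": 0, "z": 0.7, "ax": 0, "ay": 0, "az": 0, "fingers": 18}
    - {"x": 0, "y": 0, "z": 0.35, "ax": 0, "ay": 0, "az": 0, "fingers": 18}
    - {"x": 0, "y": 0, "z": 0.1, "ax": 0, "ay": 0, "az": 0, "fingers": 18}

```text
time_s: 31.65
ee_pos: [0.6513, -0.2239, 0.0513]
tool_rot: [-3.138, -0.085, 0.009]
contact_force: [-1.6, 0.5, -1.5]
width: 0.0249
grip_force: 99.0
```

Emit:
carry_out:
  increments:
    - {"x": 0, "y": 0, "z": 0.05, "ax": 0, "ay": 0, "az": 0, "fingers": 18}
    - {"x": 0, "y": 0, "z": 0.05, "ax": 0, "ay": 0, "az": 0, "fingers": 18}
    - {"x": 0, "y": 0, "z": 0, "ax": 0, "ay": 0, "az": 0, "fingers": 18}

```text
time_s: 31.9
ee_pos: [0.6543, -0.225, 0.052]
tool_rot: [3.14, 0.087, 0.003]
contact_force: [0.3, 0.2, -1.9]
width: 0.0246
grip_force: 99.0
```

Emit:
carry_out:
  increments:
    - {"x": 0, "y": 0, "z": 0.04, "ax": 0, "ay": 0, "az": 0, "fingers": 18}
    - {"x": 0, "y": 0, "z": 0, "ax": 0, "ay": 0, "az": 0, "fingers": 18}

```text
time_s: 32.07
ee_pos: [0.6543, -0.2253, 0.0506]
tool_rot: [3.14, 0.087, 0.004]
contact_force: [0.5, 0.6, -0.1]
width: 0.0248
grip_force: 99.5
```

Emit:
carry_out:
  increments:
    - {"x": 0, "y": 0, "z": 0.02, "ax": 0, "ay": 0, "az": 0, "fingers": 18}
    - {"x": 0, "y": 0, "z": 0, "ax": 0, "ay": 0, "az": 0, "fingers": 18}
    - {"x": 0, "y": 0, "z": 0, "ax": 0, "ay": 0, "az": 0, "fingers": 56}
    - {"x": 0, "y": 0, "z": 0, "ax": 0, "ay": 0, "az": 0, "fingers": 56}
    - {"x": 0, "y": 0, "z": 0, "ax": 0, "ay": 0, "az": 0, "fingers": 56}

```text
time_s: 32.48
ee_pos: [0.6536, -0.2253, 0.0488]
tool_rot: [3.14, 0.087, 0.001]
contact_force: [0.3, 0.1, -1.2]
width: 0.056
grip_force: 0.0
```

Emit:
carry_out:
  increments:
    - {"x": 0, "y": 0, "z": -0.5, "ax": 0, "ay": 0, "az": 0, "fingers": 56}
    - {"x": 0, "y": 0, "z": -0.9, "ax": 0, "ay": 0, "az": 0, "fingers": 56}
    - {"x": 0, "y": 0, "z": -0.9, "ax": 0, "ay": 0, "az": 0, "fingers": 56}
    - {"x": 0, "y": 0, "z": -0.9, "ax": 0, "ay": 0, "az": 0, "fingers": 56}
    - {"x": 0, "y": 0, "z": 0, "ax": 0, "ay": 0, "az": 0, "fingers": 56}

```text
time_s: 32.9
ee_pos: [0.6571, -0.2256, 0.1849]
tool_rot: [3.137, 0.087, 0.018]
contact_force: [0.9, 0.4, -0.1]
width: 0.056
grip_force: 0.0
```

Emit:
carry_out:
  increments:
    - {"x": -0.9, "y": 0, "z": 0, "ax": 0, "ay": 0, "az": 0, "fingers": 0}
    - {"x": -0.9, "y": 0, "z": 0, "ax": 0, "ay": 0, "az": 0, "fingers": 0}
    - {"x": -0.9, "y": 0, "z": 0, "ax": 0, "ay": 0, "az": 0, "fingers": 0}
    - {"x": -0.9, "y": 0, "z": 0, "ax": 0, "ay": 0, "az": 0, "fingers": 0}
    - {"x": -0.9, "y": 0, "z": 0, "ax": 0, "ay": 0, "az": 0, "fingers": 0}

```text
time_s: 33.32
ee_pos: [0.4719, -0.2352, 0.1763]
tool_rot: [3.14, 0.088, 0.0]
contact_force: [-0.4, -1.0, 0.7]
width: 0.0002
grip_force: 0.0
```

Emit:
carry_out:
  increments:
    - {"x": 0, "y": 0, "z": 0, "ax": 0, "ay": 0, "az": 0.6, "fingers": 0}
    - {"x": 0, "y": 0, "z": 0, "ax": 0, "ay": 0, "az": 0, "fingers": 0}

```text
time_s: 33.48
ee_pos: [0.4717, -0.2361, 0.1768]
tool_rot: [3.14, -0.019, -0.001]
contact_force: [1.2, -0.1, 1.0]
width: 0.0
grip_force: 0.0
```

```bash
python3 - <<'E'
from h import *
to((.4615,-.227,.0585),0)
p,d,c=cap('wrist','w9.png')
print('plate');rects(c,d,p,.012,.026,.018,(.56,.78,-.34,-.1),100)
C=cloud(c,d); bc=np.array([.4615,-.239])
for n,y in zip(('off','1','2','3'),(.066,.012,-.032,-.076)):
    m=(abs(C[...,0]-bc[0]-.008)<.008)&(abs(C[...,1]-bc[1]-y)<.01)&(C[...,2]>.04)&(C[...,2]<.09); print(n,m.sum(),np.median(C[m][:,2]).round(4))
p,d,c=cap('top')
print('top plate');rects(c,d,p,.012,.026,.018,(.55,.78,-.32,-.1),100)
print('board?');rects(c,d,p,.003,.026,.010,(.55,.78,-.32,-.13),100)
C=cloud(c,d); q=(abs(C[...,0]-.62)<.08)&(abs(C[...,1]-.015)<.08)
for a in[((.620,.017))]:
    m=(np.hypot(C[...,0]-a[0]-.002,C[...,1]-a[1]-.003)<.01); print('floor z',np.median(C[m][:,2]))
E
```

```text
ee [ 0.4717 -0.2361  0.1768] yaw -0.7 tilt [-0.001 -0.001  0.012] shift units [-0.26 -0.23  2.96] az -0.11
plate
rect c 614.8 -227.4 size 115.3 48.6 long axis deg -87.5
off 430 0.0629
1 467 0.0727
2 471 0.0726
3 469 0.0725
top plate
rect c 650.5 -225.8 size 118.8 117.1 long axis deg -85.6
board?
rect c 647.7 -220.9 size 146.0 144.0 long axis deg 3.7
floor z 0.010234045575659465
```

View pics/w9.png

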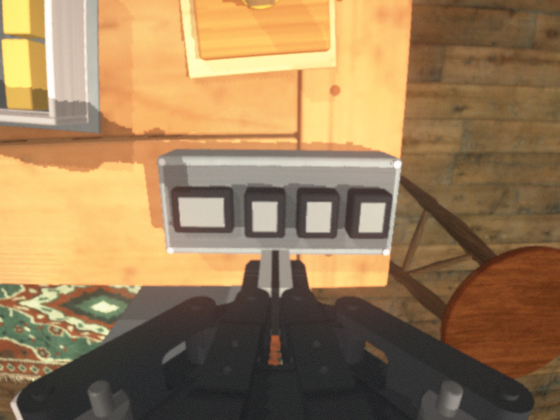

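The tamper sits flat and central on its board, the well floor is at 10 mm, and the same heat key is at (265,215). I press it.

Emit:
carry_out:
  increments:
    - {"x": -0.22, "y": -0.22, "z": 0.8, "ax": 0, "ay": 0, "az": 0, "fingers": 0}
    - {"x": 0, "y": 0, "z": 0.8, "ax": 0, "ay": 0, "az": 0, "fingers": 0}
    - {"x": 0, "y": 0, "z": 0.7, "ax": 0, "ay": 0, "az": 0, "fingers": 0}
    - {"x": 0, "y": 0, "z": 0.1, "ax": 0, "ay": 0, "az": 0, "fingers": 0}
    - {"x": 0, "y": 0, "z": 0, "ax": 0, "ay": 0, "az": 0, "fingers": 0}

```text
time_s: 34.0
ee_pos: [0.4653, -0.2254, 0.0791]
tool_rot: [-3.139, 0.007, 0.004]
contact_force: [0.2, 1.2, 0.7]
width: -0.0002
grip_force: 0.0
```

Emit:
carry_out:
  increments:
    - {"x": 0, "y": 0, "z": 0.1, "ax": 0, "ay": 0, "az": 0, "fingers": 0}
    - {"x": 0, "y": 0, "z": 0.1, "ax": 0, "ay": 0, "az": 0, "fingers": 0}
    - {"x": 0, "y": 0, "z": 0.1, "ax": 0, "ay": 0, "az": 0, "fingers": 0}
    - {"x": 0, "y": 0, "z": 0.1, "ax": 0, "ay": 0, "az": 0, "fingers": 0}
    - {"x": 0, "y": 0, "z": 0, "ax": 0, "ay": 0, "az": 0, "fingers": 0}

```text
time_s: 34.42
ee_pos: [0.4661, -0.2267, 0.0653]
tool_rot: [3.141, -0.011, 0.004]
contact_force: [1.3, -0.3, 0.5]
width: 0.0001
grip_force: 0.5
```

Emit:
carry_out:
  increments:
    - {"x": 0, "y": 0, "z": 0.08, "ax": 0, "ay": 0, "az": 0, "fingers": 0}
    - {"x": 0, "y": 0, "z": 0.07, "ax": 0, "ay": 0, "az": 0, "fingers": 0}
    - {"x": 0, "y": 0, "z": 0, "ax": 0, "ay": 0, "az": 0, "fingers": 0}

```text
time_s: 34.67
ee_pos: [0.4655, -0.2266, 0.0585]
tool_rot: [3.141, -0.011, 0.002]
contact_force: [1.8, 0.8, 1.8]
width: -0.0002
grip_force: 1.2
```

Emit:
carry_out:
  increments:
    - {"x": 0, "y": 0, "z": 0.05, "ax": 0, "ay": 0, "az": 0, "fingers": 0}
    - {"x": 0, "y": 0, "z": 0, "ax": 0, "ay": 0, "az": 0, "fingers": 0}

```text
time_s: 34.83
ee_pos: [0.4656, -0.2266, 0.0579]
tool_rot: [3.14, -0.011, 0.002]
contact_force: [-1.4, 0.7, 15.7]
width: -0.0003
grip_force: 7.7
```

Emit:
carry_out:
  increments:
    - {"x": 0, "y": 0, "z": -0.4, "ax": 0, "ay": 0, "az": 0, "fingers": 0}
    - {"x": 0, "y": 0, "z": -0.9, "ax": 0, "ay": 0, "az": 0, "fingers": 0}
    - {"x": 0, "y": 0, "z": -0.9, "ax": 0, "ay": 0, "az": 0, "fingers": 0}
    - {"x": 0, "y": 0, "z": -0.9, "ax": 0, "ay": 0, "az": 0, "fingers": 0}
    - {"x": 0, "y": 0, "z": 0, "ax": 0, "ay": 0, "az": 0, "fingers": 0}

```text
time_s: 35.25
ee_pos: [0.4676, -0.227, 0.1865]
tool_rot: [3.138, -0.011, 0.012]
contact_force: [1.1, 0.4, 1.2]
width: 0.0
grip_force: 0.0
```

```bash
python3 - <<'E'
from h import *
p,d,c=cap('wrist')
C=cloud(c,d); bc=np.array([.4615,-.239])
for n,y in zip(('off','1','2','3'),(.066,.012,-.032,-.076)):
    m=(abs(C[...,0]-bc[0]-.008)<.008)&(abs(C[...,1]-bc[1]-y)<.01)&(C[...,2]>.04)&(C[...,2]<.09); print(n,m.sum(),np.median(C[m][:,2]).round(4))
p,d,c=cap('top')
print('plate');rects(c,d,p,.012,.026,.018,(.55,.78,-.32,-.1),100)
print('blocks');rects(c,d,p,.026,.045,.036,(.55,.69,-.05,.085),30,True)
print('pot rim');rects(c,d,p,.055,.070,.063,(.38,.6,.3,.52),30)
E
```

```text
off 440 0.0728
1 419 0.0628
2 440 0.0726
3 437 0.0725
plate
rect c 650.5 -225.7 size 120.2 119.6 long axis deg 4.9
blocks
rect c 588.5 -12.0 size 47.4 24.2 long axis deg -5.5
rect c 604.5 49.3 size 30.2 23.1 long axis deg 0.6
rect c 646.6 -20.6 size 58.1 24.0 long axis deg -5.0
rect c 656.3 43.3 size 56.5 24.7 long axis deg -6.5
pot rim
rect c 459.0 423.8 size 98.1 45.2 long axis deg 64.8
rect c 508.4 401.2 size 98.3 45.0 long axis deg 65.6
```

Only the original heat key is down, and everything else is in place.

```bash
python3 -c "
from cell import hand_in; print(hand_in())"
```

```text
the job is handed in; nothing more can be done
None
```

The job is handed in, with no verdict returned. In my last measurements all four blocks were flat in the well with its floor at the bottom stop, the pot was on the trivet, the tamper was flat on its board, and only the original heat key (the one next to the off key) was latched down.

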